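# Hang the spice shelf on the slatted panel

### The job

Hang the white spice shelf on the slatted panel that stands on the hob cover: tilt its front up, slip the two steel hooks at its back into the panel's upper groove, then rotate the front down and press until the shelf's foot snaps past the red spring bar and its back lies flat against the panel. Let go of it and leave the other things where they are.

Things in the scene. Friction and masses are not known exactly. Their poses are not given: they have to be found in the camera images.
- shelf: White spice shelf, 0.3 kg, standing level on the hob cover. Origin: centre of underside; x to its back (panel side), y left, z up. Its frame, mm: tray x -56..56, y +-75, floor top z 25; front board x -56..-50 and side walls, tops z 38; back plate x 55..61, z 0..75; blue rib y +-5, x -10..42, z 25..85. Centre of mass near x 17, z 35.
- shelf_grip (a point): middle of the blue rib, at x 14, z 65 of the shelf's frame (20 mm under the rib's top), axes as the shelf's: pinch the 10 mm thick rib here across y; beside it nothing rises above the 38 mm side walls, 70 mm away
- shelf_press (a point): point on the tray floor, in front of the rib and just behind the front board, at x -30, z 25 of the shelf's frame: press down here to rotate the hooked shelf home
- shelf_heel (a point): middle of the back plate's lower edge on the back face, at x 61, z 4 of the shelf's frame: flush on the panel's front face when the shelf is home
- shelf_tip (a point): midway between the ends of the two steel hooks, at x 77.1, z 101 of the shelf's frame. The hooks are 5 mm wire at y +-45; their middle line leaves the back face (x 61) level at z 72.5, bends at x 69.5 and runs 29.5 mm up at 75 degrees from level, leaning back; round ends. With the shelf's front 35 to 45 degrees up they thread into the groove with some 3 mm to spare
- panel: Grey slatted panel, fixed on the hob cover, 290 wide, 186 high. Origin: underside, mid width, below the front face (plane x 0); x points into the panel, y left, z up. Two level grooves, y +-125, 22 high: z 55..77 and z 115..137 (upper, to be used); slats 8 thick, 34 mm of empty space behind. Foot to x -35, z 18. Hung home, the shelf's origin is near x -62, z 45, its front up to 3 degrees low.
- groove (a point): middle of the lower edge of the upper groove's opening, on the front face (z 115 of the panel's frame), axes as the panel's
- spring_bar (a joint): Red bar 10 mm thick, 206 long, in front of the panel, centre x -12.6, z 44.5 of its frame. Value: m pushed down, 0 at rest to 0.012; spring 3 N plus 0.4 N per mm. Let go with its hooks in the upper groove, the shelf rests on the bar, front about 5 degrees up, bar down 2 to 3 mm; some 5 to 15 N down on shelf_press snaps its rounded foot past the bar, which springs up in front of it.
- spoon_rest: glazed blue-grey spoon rest, 76 by 124, 18 high, lying on the hob cover at the front on the side where the shelf is not; origin at the centre of its underside
- pepper_mill: wooden pepper mill, 58 thick, 150 high, standing on the hob cover to the left of the panel; origin at the centre of its underside
- honey_jar: brown jar with a black lid, 70 thick, 104 high, to the right of the panel; origin at the centre of its underside
- spice_jar: small jar with a yellow cap, 40 thick, 73 high, behind the panel; origin at the centre of its underside

How it is judged:
By the outcome, as a careful person would: the job done as asked, in the order asked, and still so for the second after the job is handed in, with the robot touching nothing.
It also fails if it takes over 51 s, if anything falls off the work surface, if the arm or the gripper's body presses on something with over 40 N, if the wrist force passes 120 N, or if a joint passes its speed limit or range.

### The arm

A 6-joint arm with a two-finger parallel gripper is mounted at the origin on a cart in front of the work surface, level with it; the furniture and walls round the work are solid. World frame = base frame: x ahead of the robot, y to its left, z up, the work surface at z = 0. Lengths are in m, angles in rad, forces in N, time in s.
With the tool pointing down it reaches from about 0.35 to 0.85 m from the base axis. Payload 8.1 kg.
Tool frame: the origin (TCP) lies at the very end of the fingers, on their centre line; the grasp point (between the pads) lies 19 mm behind it; x points along the fingers, y is the direction in which the jaws open and shut, and the axes are right-handed (so a half turn about x gives the same grasp; the last joint's range is limited). The gripper opens to 85 mm and grips with 20 to 120 N. Pads are 22 mm wide; open, the fingers measure 114 mm over their backs; the gripper's body (76 mm by 85 mm) begins 54 mm behind the grasp point. The pads swing forward as they close: fully open they stand 13 mm farther back than shut.
Start: joints at [-1.365, 0.13, 1.488, -0, 1.523, -0.085], TCP at [0.172, -0.575, 0.231] pointing down, gripper open.
Joint ranges: [-2.96, 2.96], [-0.89, 2.26], [0.02, 2.5], [-1.34, 4.48], [0, 2.73], [-2.66, 2.66]. Speed limits (rad/s): [2.39, 2.39, 2.79, 3.14, 3.14, 3.14].

### API

Orientations are given as [roll, pitch, yaw] about the fixed x, y, z axes, in that order (R = Rz(yaw) Ry(pitch) Rx(roll)).
In Python, from plant import * gives the robot as it stands.
- The arm moves only by the tool play_rows, never from a script. Its argument "commands" is a list of rows, each a list of 5 numbers: the shift along the world's x, y, z in units of 50 mm (1.0 is 50 mm), then the turn about the world's z in units of 10 degrees (1.0 is 10 degrees), then the opening, from 0 (shut) to 1 (fully open). In form: [[dx, dy, dz, spin, gripper], ...]. A call has 1 to 20 rows; each row is the pose to reach, as a shift and turn from the pose commanded when the call began; what a row does not reach only later rows make up. A row lasts 1/8 s, in which the tool goes at most 62.5 mm and 10.7 degrees, less where a joint would pass 70% of its speed; a pose out of reach is approached as far as the arm can. A call with a gripper value outside its range is refused whole. The fingers move at their own pace and stop on an object; "squeeze" is the grip in N (left out, the last holds). Time passes only in rows, so rows that repeat a pose let the fingers close. It gives the time, the measured TCP pose, the force and the opening at its end, in the units of the state.
- get_obs(): the state, without advancing time (a new reading comes with each control period).
- grab_frame(name): name is "scene" or "top"; returns a dict with "image" (384x512x3 uint8, blue, green, red), "range_z" (384x512 float32, m along the optical axis (not along the pixel's ray), 0 where there is no reading), "camera_matrix" (3x3 intrinsics, pixels), "world_to_cam" (4x4, takes a point from world to camera coordinates). Camera axes: x right, y down, z forward; pixel columns grow to the right and rows downward; lengths in m; the calibration is good to about 2 mm. A picture is of the moment at which its call begins.
- finish_job(): hands the job in, once; it reports no verdict.
Trained networks look in a picture, given as the dict that the camera call returned (one of the last four; its "shot" number tells which), for a name from the list of things; names that differ only in an ending like _2 or _b are one class to them, and where a whole thing is asked for, a point or a joint stands for the part that bears it (a point fixed in the world has none). Each returns a list of dicts, best first, with "p" (0 to 1); they miss things now and then, are a little off and sometimes report something else, mostly with a low value. They report only what shows in the picture. A call takes as long as a camera call.
- look_for(name, picture): "box" ([left, top, width, height] in pixels, round what is visible of it).
- cut_out(name, picture): "pixels" (384x512 bool, what is visible of it) and "box" ([left, top, width, height] in pixels, round what is visible of it).
- pinpoint(name, picture): "xy" ([column, row] in pixels: a listed point, or the origin of a listed thing).
The state is a dict: "t": time; "q": joint angles; "dq": joint speeds; "joint_efforts": joint torques, N m; "eef_pos": TCP position; "tcp_rot": TCP orientation; "wrist_force": force on the tool from outside, world axes, zero at the start; "wrist_torque": the same for the moment, N m; "finger_gap": opening from 0.0 (shut) to 1.0 (fully open).
Only numpy, scipy, OpenCV 4.12 (cv2) and the standard library are available. Lean on these libraries where they do the work, as an engineer would, in place of code of your own. Each camera call takes 0.05 s, during which the arm holds its last target.

## Working session

There is one attempt and no reset: what is moved stays moved. The work goes in short steps, Python scripts to look and compute and a tool call to move; the robot and the scene stay as the last step left them, time stands still between calls to the robot, and variables do not carry over. Pictures are saved under pics/ and viewed, and the job is handed in when it is done.

Besides the shell and the picture viewer there is one more tool, called by a JSON object that holds its "name" and its "arguments", one argument or row to a line. play_rows: Moves the arm, as the interface text tells. Its arguments: {"type":"object","properties":{"commands":{"type":"array"},"squeeze":{"type":"number"}},"required":["commands"]}

```bash
ls -la; mkdir -p pics; cat > h.py <<'E'
from plant import *
import numpy as np, cv2
def px2w(f,uv,z=None,r=None):
    K=f["camera_matrix"];T=np.linalg.inv(f["world_to_cam"])
    d=np.linalg.inv(K)@np.array([uv[0],uv[1],1.]);R=T[:3,:3];t=T[:3,3]
    if r is None:
        dw=R@d; s=(z-t[2])/dw[2]; return t+s*dw
    return t+R@(d*r)
def cloud(f):
    K=f["camera_matrix"];T=np.linalg.inv(f["world_to_cam"]);Z=f["range_z"]
    v,u=np.mgrid[0:384,0:512]
    P=np.stack([(u-K[0,2])/K[0,0]*Z,(v-K[1,2])/K[1,1]*Z,Z],-1)
    return P@T[:3,:3].T+T[:3,3]
def w2px(f,p):
    c=f["world_to_cam"]@np.append(p,1); q=f["camera_matrix"]@c[:3]; return q[:2]/q[2]
E
python3 - <<'E'
from h import *
o=get_obs();print({k:np.round(v,3).tolist() for k,v in o.items()})
for n in("scene","top"):
    f=grab_frame(n);cv2.imwrite(f"pics/{n}0.png",cv2.resize(f["image"],(768,576)))
    P=cloud(f)
    print(n,"cam",np.round(np.linalg.inv(f["world_to_cam"])[:3,3],3))
    for k in("shelf","shelf_grip","shelf_tip","shelf_heel","shelf_press","panel","groove","spring_bar","spoon_rest","pepper_mill","honey_jar","spice_jar"):
        for d in pinpoint(k,f)[:1]:
            u,v=d["xy"]; iu,iv=int(round(u)),int(round(v))
            r=P[iv,iu] if 0<=iu<512 and 0<=iv<384 else None
            print(k,round(d["p"],2),np.round(d["xy"],1),None if r is None else np.round(r,3))
E
```

```text
total 12
drwxr-xr-x  3 agent agent 4096 Dec  6 13:19 .
drwxr-xr-x 23 root  root  4096 Dec  6 13:19 ..
drwxr-xr-x  2 agent agent 4096 Dec  6 13:19 pics
{'t': 0.0, 'q': [-1.365, 0.131, 1.489, -0.0, 1.523, -0.085], 'dq': [-0.001, -0.001, -0.001, 0.0, 0.001, 0.0], 'joint_efforts': [-0.0, -56.939, -50.055, -0.0, 0.014, -0.0], 'eef_pos': [0.172, -0.574, 0.23], 'tcp_rot': [-1.651, 1.569, 1.781], 'wrist_force': [0.278, 0.208, 0.75], 'wrist_torque': [-0.017, 0.012, 0.026], 'finger_gap': 1.001}
scene cam [0.108 0.622 0.818]
shelf 0.56 [240.  310.3] [0.453 0.251 0.101]
shelf_grip 0.97 [237.1 283.5] [0.472 0.238 0.161]
shelf_tip 0.74 [222.1 255.1] [0.612 0.145 0.077]
shelf_heel 0.86 [227.3 289.6] [0.51  0.232 0.103]
shelf_press 0.72 [246.4 312.7] [0.436 0.25  0.104]
panel 0.76 [257.6 212.6] [ 0.636 -0.028  0.094]
groove 0.84 [261.8 178.1] [ 0.657 -0.068  0.187]Traceback (most recent call last):
  File "<stdin>", line 8, in <module>
ValueError: it knows: groove, honey_jar, panel, pepper_mill, shelf, shelf_grip, shelf_heel, shelf_press, shelf_tip, spice_jar, spoon_rest
```

View pics/scene0.png

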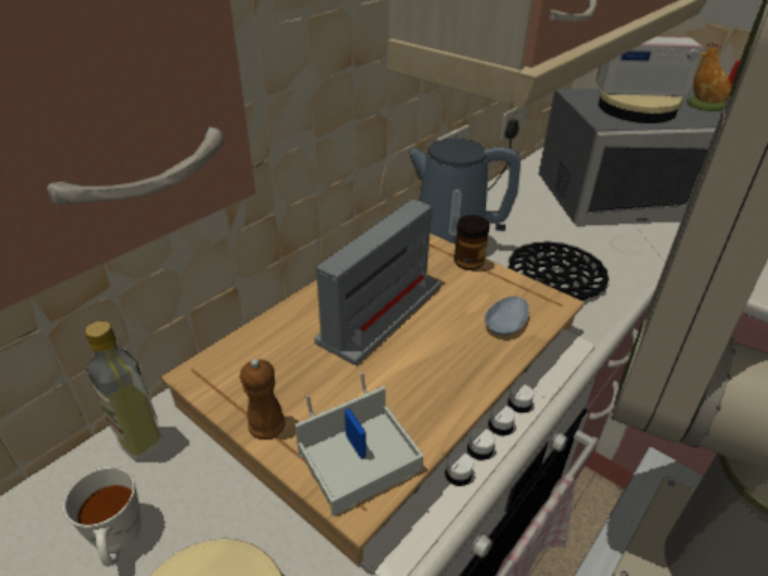

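```bash
python3 - <<'E'
from h import *
for n in("top",):
    f=grab_frame(n);cv2.imwrite(f"pics/{n}0.png",cv2.resize(f["image"],(768,576)))
    P=cloud(f);np.save("top0.npy",P)
    print(n,"cam",np.round(np.linalg.inv(f["world_to_cam"])[:3,3],3))
    for k in("shelf","shelf_grip","shelf_tip","shelf_heel","shelf_press","panel","groove","spoon_rest","pepper_mill","honey_jar","spice_jar"):
        for d in pinpoint(k,f)[:1]:
            u,v=d["xy"]; iu,iv=int(round(u)),int(round(v))
            r=P[iv,iu] if 0<=iu<512 and 0<=iv<384 else None
            print(k,round(d["p"],2),np.round(d["xy"],1),None if r is None else np.round(r,3))
E
```

```text
top cam [0.201 0.017 1.258]
shelf 0.94 [185.8 245.7] [0.462 0.23  0.103]
shelf_grip 0.95 [181.9 238.3] [0.473 0.232 0.159]
shelf_tip 0.86 [188.2 213.8] [0.569 0.23  0.079]
shelf_heel 0.74 [190.2 227.7] [0.515 0.218 0.11 ]
shelf_press 0.63 [181.6 254.6] [0.436 0.242 0.102]
panel 0.64 [275.  183.2] [ 0.641 -0.046  0.127]
spoon_rest 0.91 [328.1 238.7] [ 0.467 -0.198  0.083]
pepper_mill 0.92 [169.3 195.7] [0.607 0.276 0.147]
honey_jar 0.86 [357.2 184.6] [ 0.612 -0.291  0.153]
```

View pics/top0.png

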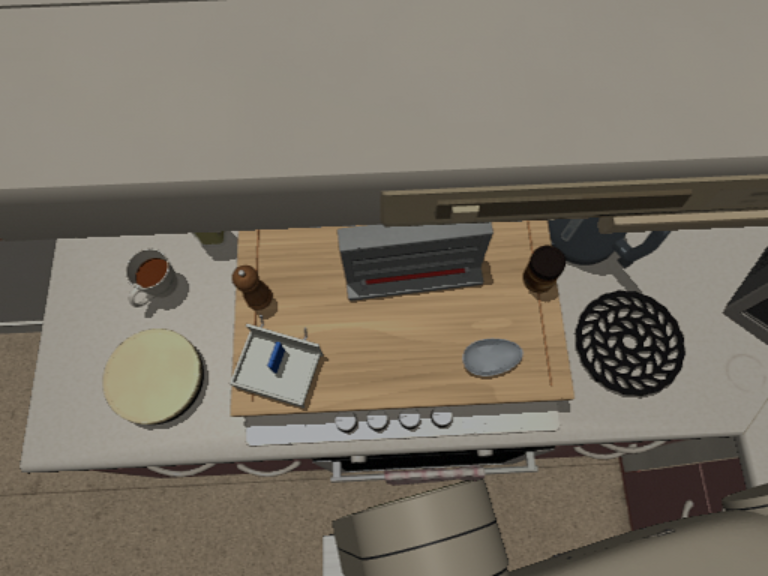

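```bash
python3 - <<'E'
from h import *
fs={n:grab_frame(n) for n in("scene","top")}
for n,f in fs.items():
    P=cloud(f)
    for k in("shelf","panel"):
        m=cut_out(k,f)[0]["pixels"];Q=P[m&(f["range_z"]>0)];np.save(f"{n}_{k}.npy",Q);
        print(n,k,len(Q),np.round(np.percentile(Q,[1,50,99],axis=0),3).tolist())
    im=f["image"].astype(int)
    b=(im[...,0]>im[...,2]*1.8)&(im[...,0]>80)&(P[...,2]>.1)
    Q=P[b&(f["range_z"]>0)];Q=Q[(abs(Q[:,1]-.23)<.1)&(abs(Q[:,0]-.47)<.1)];np.save(f"{n}_rib.npy",Q)
    print(n,"rib",len(Q),np.round(np.percentile(Q,[2,50,98],axis=0),3).tolist())
    # board z
    Q=P[(abs(P[...,0]-.5)<.03)&(abs(P[...,1])<.08)&(P[...,2]<.2)&(f["range_z"]>0)]
    print("board z",np.round(np.percentile(Q[:,2],[5,50,95]),4))
    y=-.05
    cv2.imwrite(f"pics/{n}_crop.png",cv2.resize(f["image"][120:350,150:350],None,fx=3,fy=2.6 if n=="top" else 2.6,interpolation=cv2.INTER_CUBIC) )
E
```

```text
Traceback (most recent call last):
IndexError: list index out of range
```

```bash
python3 - <<'E'
from h import *
import pickle
fs={n:grab_frame(n) for n in("scene","top")}
pickle.dump(fs,open("fs0.pkl","wb"))
for n,f in fs.items():
    P=cloud(f);ok=f["range_z"]>0
    for k in("shelf","panel"):
        c=cut_out(k,f); print(n,k,[(round(d["p"],2),d["box"]) for d in c])
    im=f["image"].astype(int)
    b=(im[...,0]>im[...,2]*1.6)&(im[...,0]>60)&(P[...,2]>.1)
    Q=P[b&ok];Q=Q[(abs(Q[:,1]-.23)<.1)&(abs(Q[:,0]-.47)<.1)]
    print(n,"rib",len(Q),np.round(np.percentile(Q,[2,50,98],axis=0),3).tolist())
    Q=P[(abs(P[...,0]-.5)<.03)&(abs(P[...,1])<.08)&(P[...,2]<.2)&ok]
    print("board z",np.round(np.percentile(Q[:,2],[5,50,95]),4))
    # panel front face pts
    Q=P[ok&(P[...,0]>.6)&(P[...,0]<.75)&(P[...,1]<.13)&(P[...,1]>-.24)&(P[...,2]>.12)&(P[...,2]<.30)]
    print("panel region",len(Q),np.round(np.percentile(Q,[1,25,50,75,99],axis=0),3).tolist())
    # overhead
    Q=P[ok&(P[...,0]>.3)&(P[...,0]<1.2)&(abs(P[...,1])<.4)&(P[...,2]>.35)]
    if len(Q): print("overhead",np.round(np.percentile(Q,[0,1,50,100],axis=0),3).tolist())
    H=cv2.resize(f["image"][100:300,130:390] if n=="top" else f["image"][130:340,190:310],None,fx=3 if n=="top" else 2.8*1,fy=2.8 if n!="top" else 3,interpolation=cv2.INTER_CUBIC)
    cv2.imwrite(f"pics/{n}_crop.png",H)
E
```

```text
scene shelf [(0.66, [195.2, 253.0, 86.8, 85.0])]
scene panel [(0.67, [207.6, 134.4, 86.2, 110.7]), (0.18, [158.9, 236.6, 32.2, 57.8])]
scene rib 288 [[0.457, 0.223, 0.109], [0.474, 0.237, 0.145], [0.502, 0.244, 0.164]]
board z [0.0754 0.0777 0.0799]
panel region 4143 [[0.635, -0.187, 0.122], [0.651, -0.097, 0.162], [0.66, -0.012, 0.218], [0.672, 0.063, 0.261], [0.705, 0.099, 0.266]]
overhead [[0.536, -0.4, 0.35], [0.547, -0.381, 0.358], [0.648, -0.03, 0.556], [0.898, 0.4, 0.722]]
top shelf [(0.84, [155.4, 216.4, 59.7, 53.2])]
top panel [(0.93, [223.9, 147.9, 105.6, 52.2])]
top rib 51 [[0.456, 0.221, 0.154], [0.479, 0.229, 0.16], [0.501, 0.239, 0.165]]
board z [0.0726 0.0763 0.0797]
panel region 3132 [[0.632, -0.188, 0.121], [0.65, -0.11, 0.172], [0.658, -0.036, 0.235], [0.666, 0.032, 0.261], [0.689, 0.094, 0.265]]
overhead [[0.363, -0.399, 0.444], [0.367, -0.223, 0.912], [0.417, 0.017, 0.969], [0.593, 0.26, 0.979]]
```

View pics/top_crop.png

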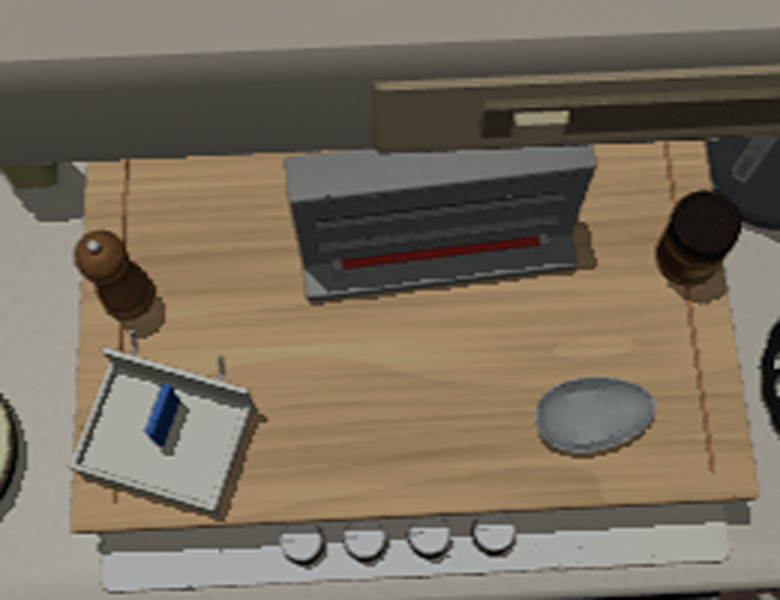

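View pics/scene_crop.png

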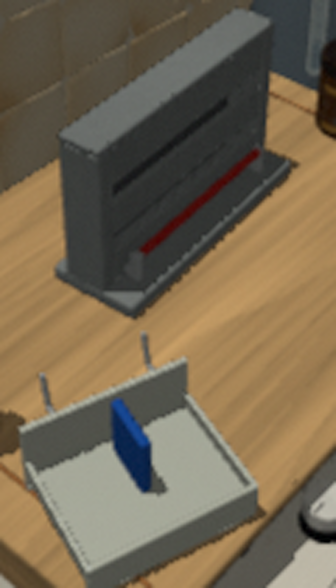

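```bash
cat > fit.py <<'E'
from h import *
from scipy.optimize import least_squares
def boxsdf(p,lo,hi):
    c=(np.array(lo)+hi)/2;h=(np.array(hi)-lo)/2
    q=abs(p-c)-h
    return np.linalg.norm(np.maximum(q,0),axis=1)+np.minimum(q.max(1),0)
SH=[((-.056,-.075,0),(.056,.075,.025)),((-.056,-.075,0),(-.050,.075,.038)),((-.056,-.075,0),(.056,-.070,.038)),((-.056,.070,0),(.056,.075,.038)),((.055,-.075,0),(.061,.075,.075)),((-.010,-.005,.025),(.042,.005,.085))]
def union(p,B): return np.min([boxsdf(p,*b) for b in B],axis=0)
def fit(Q,B,x0,free=4):
    def tr(s):
        c,n=np.cos(s[3]),np.sin(s[3]);d=Q-s[:3]
        return np.c_[c*d[:,0]+n*d[:,1],-n*d[:,0]+c*d[:,1],d[:,2]]
    r=least_squares(lambda s:union(tr(s),B),x0,loss="soft_l1",f_scale=.002,x_scale=[.01,.01,.01,.1])
    e=union(tr(r.x),B);return r.x,np.median(abs(e)),np.percentile(abs(e),90)
PN=[((0,-.145,0),(.008,.145,.055)),((0,-.145,.077),(.008,.145,.115)),((0,-.145,.137),(.008,.145,.186)),((0,-.145,.055),(.05,-.125,.137)),((0,.125,.055),(.05,.145,.137)),((.042,-.145,0),(.05,.145,.186)),((0,-.145,.178),(.05,.145,.186)),((-.035,-.145,0),(0,.145,.018))]
E
python3 - <<'E'
from fit import *
import pickle
fs=pickle.load(open("fs0.pkl","rb"))
o=get_obs()
from scipy.spatial.transform import Rotation as R
print(np.round(R.from_euler("xyz",o["tcp_rot"]).as_matrix(),3))
A={"s":[],"p":[]}
for n,f in fs.items():
    P=cloud(f);ok=f["range_z"]>0
    Q=P[ok&(P[...,0]>.37)&(P[...,0]<.57)&(P[...,1]<.34)&(P[...,1]>.12)&(P[...,2]>.083)&(P[...,2]<.25)]
    Q=Q[~((Q[:,0]>.56)&(Q[:,1]>.23))]
    print(n,"shelf",len(Q),fit(Q,SH,[.46,.23,.077,-.35]))
    A["s"].append(Q)
    Q=P[ok&(P[...,0]>.56)&(P[...,0]<.75)&(P[...,1]<.13)&(P[...,1]>-.24)&(P[...,2]>.083)&(P[...,2]<.29)]
    x=Q[:,0]
    print(n,"panel",len(Q),fit(Q,PN,[.65,-.045,.077,.08]))
    A["p"].append(Q)
    # top extents of panel
    q=Q[Q[:,2]>.255];print("top", np.round([q.min(0),q.max(0)],3).tolist())
print(fit(np.vstack(A["s"]),SH,[.46,.23,.077,-.35]));print(fit(np.vstack(A["p"]),PN,[.65,-.045,.077,.08]))
print("overhead grid (min z>0.3) x .2-.9 rows, y .4..-.4")
Z=np.full((8,9),np.nan)
for f in fs.values():
    P=cloud(f)[f["range_z"]>0];P=P[P[:,2]>.3]
    for i in range(8):
        for j in range(9):
            q=P[(abs(P[:,0]-(.25+.1*i))<.05)&(abs(P[:,1]-(.4-.1*j))<.05)]
            if len(q):Z[i,j]=np.nanmin([Z[i,j],np.percentile(q[:,2],1)])
print(np.round(Z,2))
E
```

```text
[[-0.     0.287 -0.958]
 [-0.    -0.958 -0.287]
 [-1.     0.     0.   ]]
scene shelf 4340 (array([ 0.46679091,  0.23670202,  0.0773136 , -0.33517789]), np.float64(0.0006741032578334717), np.float64(0.0018205319211455143))
scene panel 5590 (array([ 0.64785598, -0.05046057,  0.07767546,  0.07805497]), np.float64(0.0010263090328052277), np.float64(0.005857812328911788))
top [[0.644, -0.192, 0.255], [0.713, 0.099, 0.267]]
top shelf 2234 (array([ 0.46467853,  0.23800573,  0.07648466, -0.33313959]), np.float64(0.0010504001220355882), np.float64(0.0031594215776340564))
top panel 4313 (array([ 0.65326652, -0.0494541 ,  0.07609248,  0.07904108]), np.float64(0.001033015262783656), np.float64(0.0037623353663977987))
top [[0.642, -0.192, 0.255], [0.695, 0.099, 0.267]]
(array([ 0.46652302,  0.23697863,  0.07703528, -0.3354815 ]), np.float64(0.0008591935792287599), np.float64(0.0024718770120582727))
(array([ 0.6470145 , -0.05052452,  0.07697094,  0.07680975]), np.float64(0.0014374807667468237), np.float64(0.005597656168538861))
overhead grid (min z>0.3) x .2-.9 rows, y .4..-.4
[[ nan  nan  nan  nan 0.31 0.61  nan  nan 0.56]
 [ nan 0.91 0.91 0.91 0.91 0.91 0.91  nan  nan]
 [ nan  nan 0.97 0.97 0.97 0.97 0.97  nan  nan]
 [0.52 0.52 0.97 0.97  nan  nan  nan 0.45 0.45]
 [ nan  nan  nan  nan  nan  nan  nan 0.45  nan]
 [ nan  nan  nan  nan  nan  nan  nan 0.45  nan]
 [0.3  0.3  0.3  0.3  0.3  0.3  0.3  0.31 0.3 ]
 [ nan  nan  nan  nan  nan  nan  nan  nan  nan]]
```

```bash
cat > geo.py <<'E'
import numpy as np
rects=[(0,8,55+22,115),(0,8,137,186),(0,8,0,55),(-35,0,0,18),(-17.6,-7.6,39.5,49.5),(42,50,0,186),(0,50,178,186)]
g=np.array([6,65.])
def sdf(p,r):
    c=np.array([(r[0]+r[1])/2,(r[2]+r[3])/2]);h=np.array([(r[1]-r[0])/2,(r[3]-r[2])/2])
    q=abs(p-c)-h;return np.linalg.norm(np.maximum(q,0),axis=-1)+np.minimum(q.max(-1),0)
def seg(a,b,n=60):
    t=np.linspace(0,1,n)[:,None];return np.array(a)*(1-t)+np.array(b)*t
hook=np.r_[seg((61,72.5),(69.5,72.5)),seg((69.5,72.5),(77.1,101))]
body=np.r_[seg((61,0),(61,75)),seg((-56,0),(61,0)),seg((-56,0),(-56,38)),seg((55,75),(61,75))]
def R(th):
    c,s=np.cos(th),np.sin(th);return np.array([[c,s],[-s,c]])
def place(pts,th,G): return (pts-g)@R(th).T+G
def clr(th,G,bar=True):
    h=place(hook,th,G);b=place(body,th,G)
    rr=rects if bar else rects[:4]+rects[5:]
    return min(sdf(h,r).min() for r in rr)-2.5, min(sdf(b,r).min() for r in rr)
def Gfrom(th,pt,at): # G so that shelf pt is at panel at
    return np.array(at)-R(th)@(np.array(pt)-g)
E
python3 - <<'E'
from geo import *
from collections import deque
# for each theta, grid over bend position B; BFS for max clearance (threshold) from outside to "in" state
for thd in (30,35,38,40,42,45,50):
    th=np.radians(thd)
    xs=np.arange(-60,30,1.);zs=np.arange(80,150,1.)
    C=np.array([[min(clr(th,Gfrom(th,(69.5,72.5),(x,z)))) for z in zs] for x in xs])
    # goal: bend inside x>=6 ; find widest path
    import heapq
    best=np.full(C.shape,-99.);s=(0,30);best[s]=C[s];pq=[(-C[s],s)];par={}
    while pq:
        d,(i,j)=heapq.heappop(pq);d=-d
        if d<best[i,j]:continue
        for a in(-1,0,1):
            for b in(-1,0,1):
                k,l=i+a,j+b
                if 0<=k<len(xs) and 0<=l<len(zs):
                    v=min(d,C[k,l])
                    if v>best[k,l]: best[k,l]=v;par[k,l]=(i,j);heapq.heappush(pq,(-v,(k,l)))
    print(thd,[(int(x),round(best[i].max(),1),zs[best[i].argmax()]) for i,x in enumerate(xs) if x in(0,2,4,6,7,8,9,10,11,12,14)])
E
```

```text
30 [(0, np.float64(2.4), np.float64(120.0)), (2, np.float64(2.4), np.float64(120.0)), (4, np.float64(2.4), np.float64(120.0)), (6, np.float64(2.4), np.float64(120.0)), (7, np.float64(2.4), np.float64(120.0)), (8, np.float64(2.4), np.float64(120.0)), (9, np.float64(2.4), np.float64(120.0)), (10, np.float64(2.4), np.float64(121.0)), (11, np.float64(2.4), np.float64(122.0)), (12, np.float64(2.4), np.float64(124.0)), (14, np.float64(1.6), np.float64(126.0))]
35 [(0, np.float64(3.0), np.float64(121.0)), (2, np.float64(3.0), np.float64(121.0)), (4, np.float64(3.0), np.float64(121.0)), (6, np.float64(3.0), np.float64(121.0)), (7, np.float64(3.0), np.float64(121.0)), (8, np.float64(3.0), np.float64(121.0)), (9, np.float64(3.0), np.float64(121.0)), (10, np.float64(3.0), np.float64(121.0)), (11, np.float64(3.0), np.float64(122.0)), (12, np.float64(3.0), np.float64(123.0)), (14, np.float64(2.2), np.float64(124.0))]
38 [(0, np.float64(3.5), np.float64(122.0)), (2, np.float64(3.5), np.float64(122.0)), (4, np.float64(3.5), np.float64(122.0)), (6, np.float64(3.5), np.float64(122.0)), (7, np.float64
[... 1414 characters left out ...]
at64(3.5), np.float64(121.0)), (9, np.float64(3.5), np.float64(121.0)), (10, np.float64(3.5), np.float64(121.0)), (11, np.float64(3.0), np.float64(120.0)), (12, np.float64(2.0), np.float64(118.0)), (14, np.float64(-0.0), np.float64(117.0))]
50 [(0, np.float64(5.3), np.float64(123.0)), (2, np.float64(5.0), np.float64(123.0)), (4, np.float64(4.1), np.float64(122.0)), (6, np.float64(3.5), np.float64(121.0)), (7, np.float64(3.3), np.float64(121.0)), (8, np.float64(3.3), np.float64(121.0)), (9, np.float64(3.3), np.float64(121.0)), (10, np.float64(2.8), np.float64(120.0)), (11, np.float64(1.8), np.float64(119.0)), (12, np.float64(0.8), np.float64(116.0)), (14, np.float64(-1.2), np.float64(114.0))]
```

{"name": "play_rows", "arguments": {
  "commands": [
    [4.6, 7.5, 0.6, -1.8, 0.6],
    [4.6, 7.5, 0.6, -1.8, 0.6],
    [4.6, 7.5, 0.6, -1.8, 0.6],
    [4.6, 7.5, 0.6, -1.8, 0.6],
    [4.6, 7.5, 0.6, -1.8, 0.6],
    [4.6, 7.5, 0.6, -1.8, 0.6],
    [4.6, 7.5, 0.6, -1.8, 0.6],
    [4.6, 7.5, 0.6, -1.8, 0.6],
    [6.0, 16.2, 0.6, -3.59, 0.6],
    [6.0, 16.2, 0.6, -3.59, 0.6],
    [6.0, 16.2, 0.6, -3.59, 0.6],
    [6.0, 16.2, 0.6, -3.59, 0.6],
    [6.0, 16.2, 0.6, -3.59, 0.6],
    [6.0, 16.2, 0.6, -3.59, 0.6],
    [6.0, 16.2, 0.6, -3.59, 0.6],
    [6.0, 16.2, 0.6, -3.59, 0.6],
    [6.0, 16.2, 0.6, -3.59, 0.6],
    [6.0, 16.2, 0.6, -3.59, 0.6],
    [6.0, 16.2, 0.6, -3.59, 0.6],
    [6.0, 16.2, 0.6, -3.59, 0.6]
  ],
  "squeeze": 20
}}

```text
t: 3.95
eef_pos: [0.4723, 0.2342, 0.2616]
tcp_rot: [-2.656, 1.57, 0.149]
wrist_force: [-0.6, 0.0, -0.9]
finger_gap: 0.598
```

{"name": "play_rows", "arguments": {
  "commands": [
    [0, 0, -0.9, 0, 0.6],
    [0, 0.01, -1.8, 0, 0.6],
    [0, 0.02, -2.4, 0, 0.6],
    [0, 0.02, -2.77, 0, 0.6],
    [0, 0.02, -2.77, 0, 0.6],
    [0, 0.02, -2.77, 0, 0.0],
    [0, 0.02, -2.77, 0, 0.0],
    [0, 0.02, -2.77, 0, 0.0],
    [0, 0.02, -2.77, 0, 0.0],
    [0, 0.02, -2.77, 0, 0.0],
    [0, 0.02, -2.77, 0, 0.0]
  ]
}}

```text
t: 5.32
eef_pos: [0.4731, 0.2365, 0.1244]
tcp_rot: [-2.515, 1.568, 0.291]
wrist_force: [-0.5, -1.6, 5.3]
finger_gap: 0.112
```

```bash
python3 - <<'E'
from h import *
from scipy.spatial.transform import Rotation as R
o=get_obs();M=R.from_euler("xyz",o["tcp_rot"]).as_matrix();print(o["t"],np.degrees(np.arctan2(M[1,1],M[0,1])),o["q"],o["finger_gap"])
f=grab_frame("scene");cv2.imwrite("pics/grip.png",cv2.resize(f["image"][190:350,150:330],None,fx=3.5,fy=3.5))
E
```

```text
5.325 -109.23669667250567 [ 3.66762564e-01  1.35832600e-02  1.80979380e+00 -2.03712338e-04
  1.31562774e+00  2.27335535e+00] 0.11190874654202325
```

View pics/grip.png

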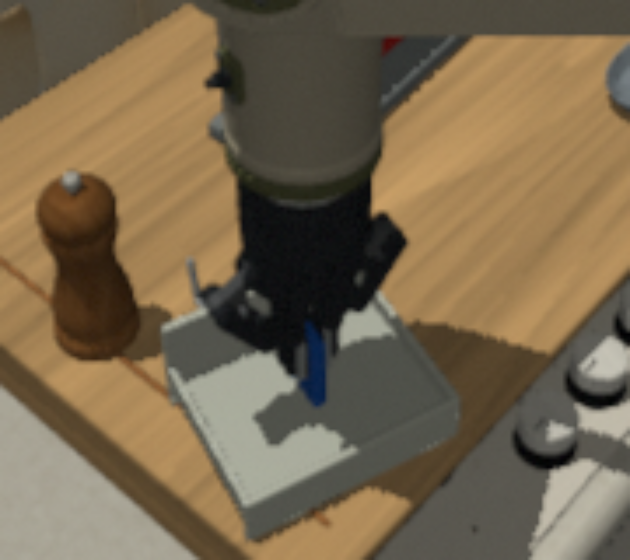

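{"name": "play_rows", "arguments": {
  "commands": [
    [0, 0, 0.3, 0, 0],
    [0, 0, 0.9, 0, 0],
    [0, 0, 1.6, 0, 0],
    [0, -0.2, 2.3, 0.4, 0],
    [-0.1, -0.6, 2.9, 1.1, 0],
    [-0.2, -1.2, 3.4, 1.9, 0],
    [-0.3, -1.8, 3.8, 2.7, 0],
    [-0.4, -2.4, 4.1, 3.5, 0],
    [-0.4, -3.0, 4.1, 4.3, 0],
    [-0.4, -3.6, 4.1, 5.1, 0],
    [-0.4, -4.2, 4.1, 5.9, 0],
    [-0.4, -4.6, 4.1, 6.7, 0],
    [-0.4, -4.8, 4.1, 7.5, 0],
    [-0.4, -4.8, 4.1, 8.3, 0],
    [-0.4, -4.8, 4.1, 9.1, 0],
    [-0.4, -4.8, 4.1, 9.9, 0],
    [-0.4, -4.8, 4.1, 10.2, 0],
    [-0.4, -4.8, 4.1, 10.2, 0]
  ]
}}

```text
t: 7.62
eef_pos: [0.4518, -0.0037, 0.3282]
tcp_rot: [-2.556, 1.571, 2.03]
wrist_force: [-0.4, 0.1, -2.7]
finger_gap: 0.12
```

```bash
python3 - <<'E'
from h import *
f=grab_frame("scene");cv2.imwrite("pics/lift.png",cv2.resize(f["image"],(768,576)))
E
```

```text
(no output)
```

View pics/lift.png

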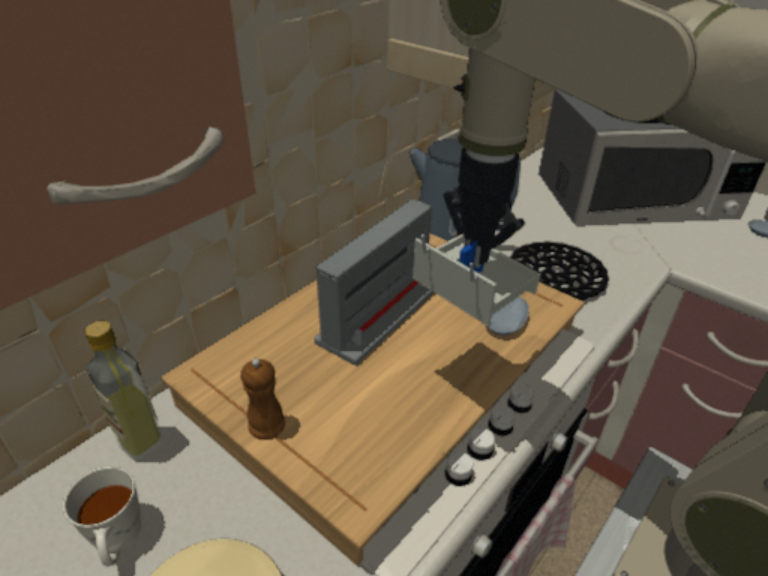

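{"name": "play_rows", "arguments": {
  "commands": [
    [0, 0, 0.1, 0.5, 0],
    [0, 0, 0.1, 1.3, 0],
    [0, 0, 0.1, 2.1, 0],
    [0, 0, 0.1, 2.9, 0],
    [0, 0, 0.1, 3.7, 0],
    [0, 0, 0.1, 4.5, 0],
    [0.1, -0.1, 0.1, 5.3, 0],
    [0.3, -0.2, 0.1, 6.1, 0],
    [0.6, -0.3, 0.1, 6.9, 0],
    [0.9, -0.4, 0.1, 7.7, 0],
    [1.2, -0.5, 0.1, 8.5, 0],
    [1.5, -0.6, 0.1, 9.3, 0],
    [1.9, -0.7, 0.1, 9.9, 0],
    [2.3, -0.8, 0.1, 10.16, 0],
    [2.6, -0.9, 0.1, 10.16, 0],
    [2.8, -1.0, 0.1, 10.16, 0],
    [2.88, -1.0, 0.1, 10.16, 0],
    [2.88, -1.0, 0.1, 10.16, 0]
  ]
}}

```text
t: 9.93
eef_pos: [0.5959, -0.0537, 0.3328]
tcp_rot: [2.62, 1.57, 2.696]
wrist_force: [-0.8, 0.6, -2.8]
finger_gap: 0.113
```

```bash
cat > seg.py <<'E'
from fit import *
import sys
from scipy.spatial.transform import Rotation as R
def shelf6(Q,x0,B=SH):
    # 6dof fit ; x0 = [x,y,z, rotvec]
    r=least_squares(lambda s:union((Q-s[:3])@R.from_rotvec(s[3:]).as_matrix(),B),x0,loss="soft_l1",f_scale=.002,x_scale=[.01]*3+[.1]*3)
    e=abs(r.fun*0+union((Q-r.x[:3])@R.from_rotvec(r.x[3:]).as_matrix(),B))
    return r.x,np.median(e),np.percentile(e,90)
def tcp():
    o=get_obs();M=R.from_euler("xyz",o["tcp_rot"]).as_matrix();return o,M,np.arctan2(M[1,1],M[0,1])
def model_from_tcp(tilt=0.,gx=.006,gz=.065):
    o,M,psi=tcp(); yaw=psi+np.pi/2
    G=np.array(o["eef_pos"])+np.array([0,0,.019])
    Rm=(R.from_euler("z",yaw)*R.from_euler("y",tilt)) # +y rot takes -x -> +z : nose up
    return np.r_[G-Rm.apply([gx,0,gz]),Rm.as_rotvec()]
def est(tilt,names=("scene","top"),zmin=.085,save=None,reg=True):
    x0=model_from_tcp(tilt);out=[];allQ=[]
    for n in names:
        f=grab_frame(n);P=cloud(f);Q=P[(f["range_z"]>0)]
        im=f["image"][f["range_z"]>0].astype(int)
        loc=(Q-x0[:3])@R.from_rotvec(x0[3:]).as_matrix()
        k=(union(loc,SH)<.018)
        Q=Q[k];im=im[k]
        # white-ish or blue: drop black gripper
        mx=im.max(1);mn=im.min(1)
        keep=((mx>90)&(mx-mn<60)&(im[:,2]>=im[:,0]-25))|(im[:,0]>1.6*im[:,2])&(im[:,0]>60)
        Q=Q[keep];allQ.append(Q)
        if save: cv2.imwrite(f"pics/{save}_{n}.png",cv2.resize(f["image"],(768,576)))
    for Q,n in list(zip(allQ,names))+([(np.vstack(allQ),"both")] if len(names)>1 else []):
        if len(Q)<150: print(n,"few",len(Q));continue
        s,m,p=shelf6(Q,x0);Rm=R.from_rotvec(s[3:])
        e=Rm.as_euler("ZYX")
        print(n,len(Q),"pos",np.round(s[:3],4),"yaw %.1f tilt %.1f roll %.1f"%tuple(np.degrees(e)),"err",np.round([m,p],4),
          "tip",np.round(s[:3]+Rm.apply([.0771,0,.101]),4),"G",np.round(s[:3]+Rm.apply([.006,0,.065]),4))
    print("x0 pos",np.round(x0[:3],4),"tcp",np.round(get_obs()["eef_pos"],4),"t",get_obs()["t"])
    return s
E
python3 - <<'E'
from seg import *
est(0,save="over")
E
```

```text
scene 1017 pos [ 0.6047 -0.0531  0.2859] yaw -175.8 tilt 0.3 roll -0.1 err [0.0007 0.0017] tip [ 0.5273 -0.0588  0.3865] G [ 0.5984 -0.0536  0.3509]
top 486 pos [ 0.6025 -0.0507  0.2845] yaw -177.1 tilt -0.6 roll -0.1 err [0.0011 0.0026] tip [ 0.5266 -0.0548  0.3864] G [ 0.5972 -0.0511  0.3496]
both 1503 pos [ 0.6049 -0.0529  0.2852] yaw -175.9 tilt 0.6 roll -0.2 err [0.0008 0.0023] tip [ 0.5269 -0.0589  0.3854] G [ 0.5982 -0.0537  0.3502]
x0 pos [ 0.6019 -0.0532  0.2868] tcp [ 0.5958 -0.0536  0.3329] t 10.025
```

View pics/over_scene.png

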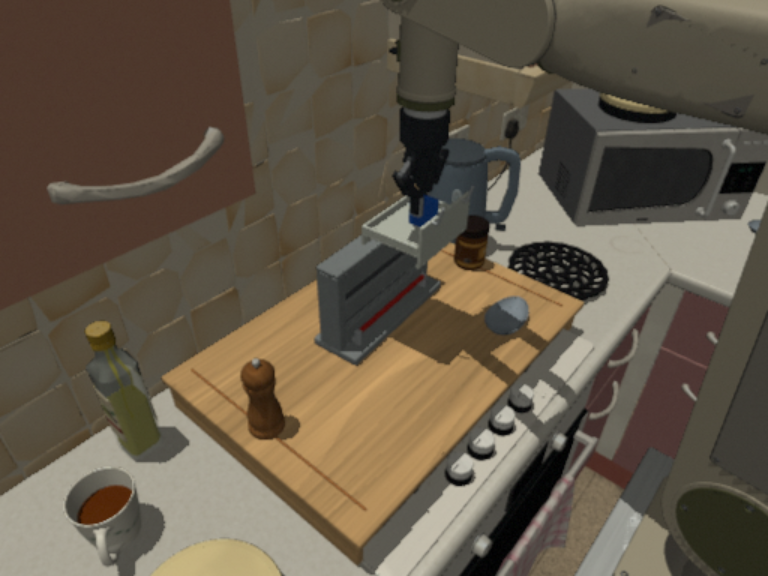

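{"name": "play_rows", "arguments": {
  "commands": [
    [0, 0, -0.2, 0, 0],
    [0, 0, -0.38, 0, 0],
    [0, 0, -0.44, 0, 0],
    [-0.05, 0, -0.49, 0, 0],
    [-0.11, -0.01, -0.54, 0, 0],
    [-0.16, -0.01, -0.59, 0, 0],
    [-0.21, -0.02, -0.64, 0, 0],
    [-0.25, -0.02, -0.69, 0, 0],
    [-0.3, -0.02, -0.75, 0, 0],
    [-0.3, -0.02, -0.75, 0, 0]
  ]
}}

```text
t: 11.28
eef_pos: [0.5806, -0.0549, 0.2949]
tcp_rot: [-3.045, 1.57, -2.969]
wrist_force: [-1.3, -2.0, -0.6]
finger_gap: 0.115
```

```bash
python3 - <<'E'
from seg import *
est(np.radians(12),save="t15")
E
```

```text
scene 1257 pos [ 0.6063 -0.053   0.2521] yaw -175.5 tilt 13.4 roll 0.2 err [0.0008 0.0021] tip [ 0.5082 -0.0605  0.3325] G [ 0.5855 -0.0545  0.314 ]
top 561 pos [ 0.6081 -0.055   0.2511] yaw -178.8 tilt 13.3 roll -0.8 err [0.0015 0.0039] tip [ 0.5099 -0.0585  0.3316] G [ 0.5873 -0.0563  0.3129]
both 1818 pos [ 0.607  -0.053   0.2517] yaw -175.9 tilt 13.8 roll -0.2 err [0.001  0.0027] tip [ 0.5082 -0.0604  0.3313] G [ 0.5857 -0.0547  0.3134]
x0 pos [ 0.6    -0.0535  0.2516] tcp [ 0.5807 -0.0549  0.2949] t 11.375
```

View pics/t15_scene.png

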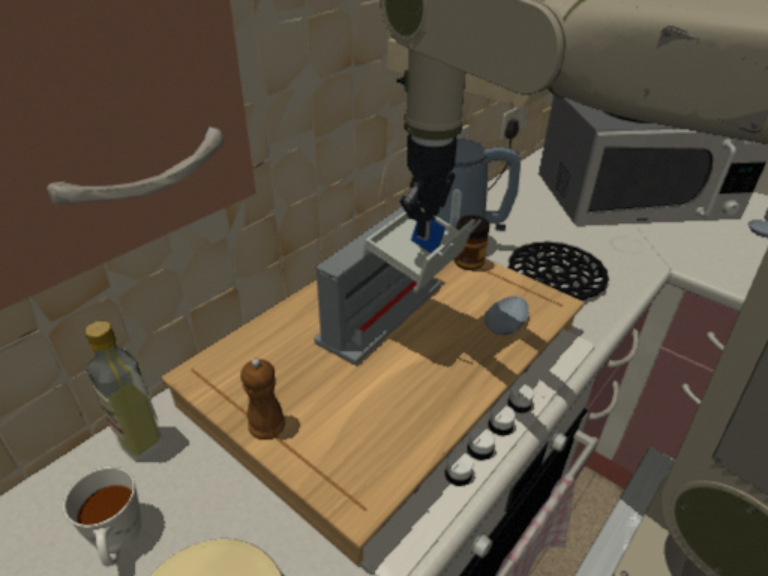

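{"name": "play_rows", "arguments": {
  "commands": [
    [-0.04, 0, -0.06, 0, 0],
    [-0.08, 0, -0.12, 0, 0],
    [-0.12, -0.01, -0.18, 0, 0],
    [-0.15, -0.01, -0.25, 0, 0],
    [-0.18, -0.01, -0.31, 0, 0],
    [-0.21, -0.02, -0.38, 0, 0],
    [-0.24, -0.02, -0.45, 0, 0],
    [-0.26, -0.02, -0.52, 0, 0],
    [-0.28, -0.02, -0.59, 0, 0],
    [-0.29, -0.02, -0.66, 0, 0],
    [-0.3, -0.02, -0.71, 0, 0],
    [-0.31, -0.02, -0.77, 0, 0],
    [-0.31, -0.02, -0.77, 0, 0]
  ]
}}

```text
t: 13.0
eef_pos: [0.5652, -0.0559, 0.2562]
tcp_rot: [-3.136, 1.57, -3.06]
wrist_force: [-2.8, -2.7, -0.7]
finger_gap: 0.119
```

```bash
python3 - <<'E'
from seg import *
est(np.radians(40),save="t44")
E
```

```text
scene 1519 pos [ 0.6172 -0.0517  0.2314] yaw -174.8 tilt 38.8 roll 0.2 err [0.0011 0.0033] tip [ 0.4943 -0.0625  0.2617] G [ 0.5719 -0.0556  0.2783]
top 660 pos [ 0.6144 -0.0514  0.2293] yaw -175.5 tilt 38.9 roll 0.3 err [0.0012 0.0034] tip [ 0.4913 -0.0605  0.2594] G [ 0.569  -0.0546  0.2761]
both 2179 pos [ 0.6163 -0.0517  0.2308] yaw -174.2 tilt 38.9 roll 0.8 err [0.0011 0.0034] tip [ 0.4933 -0.0627  0.2609] G [ 0.5709 -0.0554  0.2776]
x0 pos [ 0.6115 -0.0524  0.2293] tcp [ 0.5653 -0.0558  0.2563] t 13.1
```

View pics/t44_scene.png

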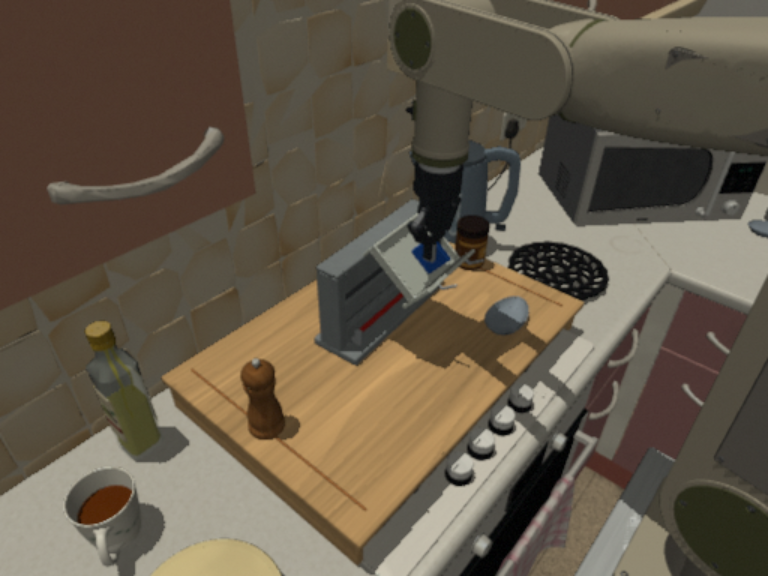

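{"name": "play_rows", "arguments": {
  "commands": [
    [0, 0, 0.2, 0, 0],
    [-0.1, 0, 0.6, 0, 0],
    [-0.3, 0, 1.0, 0, 0],
    [-0.7, 0, 1.3, -0.3, 0],
    [-1.2, 0, 1.4, -0.9, 0],
    [-1.7, 0.1, 1.4, -1.7, 0],
    [-2.2, 0.2, 1.4, -2.5, 0],
    [-2.6, 0.3, 1.4, -3.3, 0],
    [-2.8, 0.4, 1.4, -4.1, 0],
    [-2.8, 0.5, 1.4, -4.9, 0],
    [-2.8, 0.5, 1.4, -5.7, 0],
    [-2.8, 0.5, 1.4, -6.5, 0],
    [-2.8, 0.5, 1.4, -7.3, 0],
    [-2.8, 0.5, 1.4, -8.1, 0],
    [-2.8, 0.5, 1.4, -8.8, 0],
    [-2.8, 0.5, 1.4, -9.0, 0],
    [-2.8, 0.5, 1.4, -9.0, 0]
  ],
  "squeeze": 40
}}

```text
t: 15.22
eef_pos: [0.4255, -0.0308, 0.3277]
tcp_rot: [1.355, 1.569, -0.137]
wrist_force: [0.3, 0.0, -3.0]
finger_gap: 0.111
```

{"name": "play_rows", "arguments": {
  "commands": [
    [0, 0, 0, -0.4, 0],
    [0, 0, 0, -1.2, 0],
    [0, 0, 0, -2.0, 0],
    [0, 0, 0, -2.8, 0],
    [0, 0, 0, -3.6, 0],
    [0, 0, 0, -4.4, 0],
    [0, 0, 0, -5.2, 0],
    [0, 0, 0, -6.0, 0],
    [0, 0, 0, -6.8, 0],
    [0, 0, 0, -7.6, 0],
    [0, 0, 0, -8.3, 0],
    [0, 0, 0, -8.8, 0],
    [0, 0, 0, -9.0, 0],
    [0, 0, 0, -9.0, 0]
  ]
}}

```text
t: 16.98
eef_pos: [0.4255, -0.0308, 0.327]
tcp_rot: [2.8, 1.571, -0.263]
wrist_force: [-0.3, 0.6, -2.6]
finger_gap: 0.114
```

```bash
python3 - <<'E'
from seg import *
o,M,psi=tcp();print("psi",np.degrees(psi))
est(np.radians(38),save="turned")
# refine panel: front plane from upper/mid slats, each cam
for n in("scene","top"):
    f=grab_frame(n);P=cloud(f);ok=f["range_z"]>0
    c,s=np.cos(.0775),np.sin(.0775)
    d=P-np.array([.648,-.0505,.077]);L=np.stack([c*d[...,0]+s*d[...,1],-s*d[...,0]+c*d[...,1],d[...,2]],-1)
    for lo,hi in((.08,.112),(.142,.182)):
        q=L[ok&(abs(L[...,1])<.115)&(L[...,2]>lo)&(L[...,2]<hi)&(abs(L[...,0])<.012)]
        if len(q)>30:
            a=np.polyfit(q[:,1],q[:,0],1);print(n,lo,len(q),"x med",np.round(np.median(q[:,0]),4),"slope",np.round(a[0],4))
    q=L[ok&(abs(L[...,1])<.13)&(L[...,0]>.008)&(L[...,0]<.04)&(L[...,2]>.17)&(L[...,2]<.2)];print("top z",len(q),np.median(q[:,2]) if len(q) else 0)
    q=L[ok&(L[...,0]>.008)&(L[...,0]<.04)&(L[...,2]>.18)&(L[...,2]<.195)];print("y ext",np.percentile(q[:,1],[1,99]))
E
```

```text
psi -85.53408385722612
scene 1675 pos [ 0.3747 -0.035   0.3038] yaw 4.1 tilt 37.5 roll -0.5 err [0.001 0.003] tip [ 0.4969 -0.0253  0.337 ] G [ 0.4188 -0.0313  0.3517]
top 873 pos [ 0.376  -0.0339  0.3002] yaw 4.6 tilt 39.7 roll 0.2 err [0.0008 0.002 ] tip [ 0.4994 -0.0242  0.3286] G [ 0.422  -0.0304  0.3464]
both 2548 pos [ 0.3766 -0.0348  0.3005] yaw 4.5 tilt 39.6 roll -0.1 err [0.0007 0.0019] tip [ 0.5    -0.0248  0.3292] G [ 0.4225 -0.031   0.3468]
x0 pos [ 0.3809 -0.0343  0.2984] tcp [ 0.4255 -0.0308  0.3269] t 17.075
scene 0.08 427 x med 0.0076 slope -0.0031
scene 0.142 605 x med 0.0076 slope -0.0033
top z 743 0.18655159325280218
y ext [-0.83816092  0.14510862]
top z 246 0.18521036508803945
y ext [-0.14074824  0.14504579]
```

View pics/turned_scene.png

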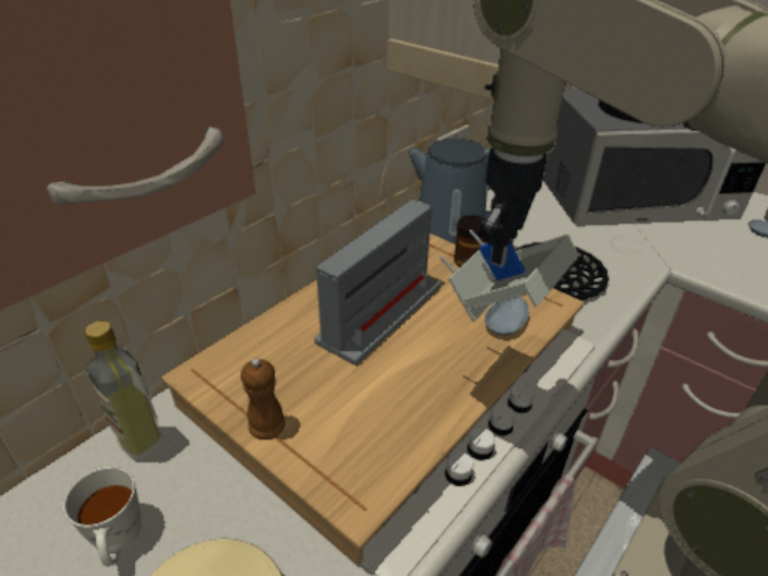

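```bash
python3 - <<'E'
from seg import *
import pickle
fs=pickle.load(open("fs0.pkl","rb"))
c,s=np.cos(.0805),np.sin(.0805)
for n,f in fs.items():
    P=cloud(f);ok=f["range_z"]>0
    d=P-np.array([.648,-.0505,.077]);L=np.stack([c*d[...,0]+s*d[...,1],-s*d[...,0]+c*d[...,1],d[...,2]],-1)
    for z0 in range(20,186,6):
        q=L[ok&(abs(L[...,1])<.11)&(abs(L[...,2]*1e3-z0-3)<3)&(L[...,0]>-.05)&(L[...,0]<.06)]
        if len(q): print(n,z0,len(q),np.round(np.percentile(q[:,0],[5,25,50,75,95])*1e3,1))
    # foot front & slope
    q=L[ok&(abs(L[...,1])<.11)&(L[...,2]>.14)&(L[...,2]<.18)&(abs(L[...,0]-.007)<.005)]
    if len(q)>20: print(np.polyfit(q[:,1],q[:,0],1))
    q=L[ok&(L[...,2]>.182)&(L[...,2]<.192)&(L[...,0]>0)&(L[...,0]<.07)];print("top x",np.percentile(q[:,0],[1,50,99]),"y",np.percentile(q[:,1],[1,99]))
E
```

```text
scene 20 150 [-24.1 -14.9  -4.5  43.   49.5]
scene 26 10 [-11.1 -10.2  -8.2  -5.2   7.5]
scene 32 31 [-10.3   7.4   8.1   8.8   9.6]
scene 38 73 [-10.1   6.8   7.7   8.5   9. ]
scene 44 219 [-10.4  -9.1  -5.8   7.1   8.6]
scene 50 187 [-8.4 -3.8  7.8 10.3 15. ]
scene 56 66 [ 7.4  8.4 10.1 12.7 14.3]
scene 68 8 [49.5 49.9 50.2 50.6 51.3]
scene 74 90 [ 7.6  9.4 49.4 50.2 51.1]
scene 80 137 [ 6.3  7.6  9.  49.5 50.8]
scene 86 79 [ 6.1  7.1  7.7  8.5 49.1]
scene 92 83 [6.6 7.2 7.7 8.2 9. ]
scene 98 71 [6.1 7.  7.7 8.2 8.7]
scene 104 83 [6.4 7.1 7.7 8.2 9.1]
scene 110 146 [ 6.6  7.9  9.2 12.6 15.6]
scene 116 57 [ 7.   8.2 10.2 12.1 13.3]
scene 134 24 [7.1 7.6 8.3 8.5 9.9]
scene 140 84 [6.3 7.2 7.8 8.2 9.3]
scene 146 76 [6.1 6.9 7.6 8.1 8.9]
scene 152 86 [6.2 6.6 7.3 8.  9.1]
scene 158 95 [6.4 7.1 7.7 8.2 9. ]
scene 164 86 [6.4 7.1 7.5 8.3 8.9]
scene 170 82 [6.  6.9 7.7 8.3 8.9]
scene 176 88 [6.1 7.3 7.9 8.8 9.5]
scene 182 725 [ 7.4 15.2 27.7 40.7 51.4]
[0.00014926 0.00764503]
top x [0.00599103 0.02877435 0.06441137] y [-0.85989982  0.14456805]
top 20 72 [-27.5 -20.6 -13.3  -5.1   7.1]
top
[... 280 characters left out ...]
8 [5.1 5.4 5.9 6.5 7.1]
top 80 57 [4.4 5.2 5.7 6.3 7.2]
top 86 46 [4.4 5.  5.3 6.  6.7]
top 92 58 [3.9 5.1 5.7 6.2 7.2]
top 98 57 [4.1 4.9 5.8 6.1 7. ]
top 104 55 [ 4.1  5.   5.6  6.2 10.9]
top 110 190 [ 4.6  6.1  8.5 11.2 13.1]
top 116 30 [ 4.   6.3  8.1 10.7 11.8]
top 128 1 [7.5 7.5 7.5 7.5 7.5]
top 134 35 [5.  5.5 6.2 6.7 7.1]
top 140 65 [4.5 5.2 5.7 6.3 6.9]
top 146 62 [4.3 5.  5.6 6.2 6.7]
top 152 67 [4.4 5.3 5.9 6.5 7.6]
top 158 67 [4.6 5.3 5.7 6.3 7.2]
top 164 67 [4.4 5.1 5.7 6.1 6.8]
top 170 65 [4.7 5.5 6.  6.6 7.8]
top 176 116 [ 4.6  5.5  6.7 22.5 41.8]
top 182 830 [ 6.7 13.1 22.5 31.7 44. ]
[0.00059751 0.00579019]
top x [0.00500357 0.02234007 0.05146109] y [-0.13914725  0.14346404]
```

```bash
cat > path.py <<'E'
import geo; from geo import *
import heapq
geo.g=np.array([9,65.])
th=np.radians(39.6)
xs=np.arange(-60,16,1.);zs=np.arange(85,150,1.)
C=np.array([[min(clr(th,Gfrom(th,(69.5,72.5),(x,z)))) for z in zs] for x in xs])
C=np.minimum(C,5)
cost=np.full(C.shape,1e9);s=(0,5);cost[s]=0;pq=[(0,s)];par={}
while pq:
    d,(i,j)=heapq.heappop(pq)
    if d>cost[i,j]:continue
    for a in(-1,0,1):
        for b in(-1,0,1):
            k,l=i+a,j+b
            if 0<=k<len(xs) and 0<=l<len(zs) and C[k,l]>.5:
                v=d+np.hypot(a,b)*(1+20*(5-C[k,l])**2/5)
                if v<cost[k,l]: cost[k,l]=v;par[k,l]=(i,j);heapq.heappush(pq,(v,(k,l)))
for gx in (11,):
    i=list(xs).index(gx);j=int(cost[i].argmin());p=[(i,j)]
    while p[-1] in par:p.append(par[p[-1]])
    for a,b in p[::-1][::3]+[p[0]]:
        B=np.array([xs[a],zs[b]]);G=Gfrom(th,(69.5,72.5),B);t=place(np.array([[77.1,101]]),th,G)[0]
        print("B",B,"tip",np.round(t,1),"TCPpanel",np.round(G-[0,19],1),"clr",np.round(clr(th,G),1))
E
python3 path.py
```

```text
B [-60.  90.] tip [-36.  107.1] TCPpanel [-111.4  103.8] clr [33.5 65. ]
B [-57.  90.] tip [-33.  107.1] TCPpanel [-108.4  103.8] clr [30.5 62. ]
B [-54.  90.] tip [-30.  107.1] TCPpanel [-105.4  103.8] clr [27.5 59. ]
B [-51.  92.] tip [-27.  109.1] TCPpanel [-102.4  105.8] clr [24.5 56. ]
B [-48.  92.] tip [-24.  109.1] TCPpanel [-99.4 105.8] clr [21.5 53. ]
B [-45.  92.] tip [-21.  109.1] TCPpanel [-96.4 105.8] clr [18.5 50. ]
B [-42.  93.] tip [-18.  110.1] TCPpanel [-93.4 106.8] clr [15.5 47. ]
B [-39.  94.] tip [-15.  111.1] TCPpanel [-90.4 107.8] clr [12.5 44. ]
B [-36.  97.] tip [-12.  114.1] TCPpanel [-87.4 110.8] clr [ 9.5 41. ]
B [-33. 100.] tip [ -9.  117.1] TCPpanel [-84.4 113.8] clr [ 6.7 38. ]
B [-30. 103.] tip [ -6.  120.1] TCPpanel [-81.4 116.8] clr [ 5.4 35. ]
B [-27. 105.] tip [ -3.  122.1] TCPpanel [-78.4 118.8] clr [ 5. 32.]
B [-24. 108.] tip [  0.  125.1] TCPpanel [-75.4 121.8] clr [ 5.7 29. ]
B [-21. 110.] tip [  3.  127.1] TCPpanel [-72.4 123.8] clr [ 5.6 26.1]
B [-18. 112.] tip [  6.  129.1] TCPpanel [-69.4 125.8] clr [ 5.4 23.4]
B [-15. 113.] tip [  9.  130.1] TCPpanel [-66.4 126.8] clr [ 4.5 20.7]
B [-12. 115.] tip [ 12.  132.1] TCPpanel [-63.4 128.8] clr [ 3.8 18.5]
B [ -9. 117.] tip [ 15.  134.1] TCPpanel [-60.4 130.8] clr [ 3.9 16.8]
B [ -6. 119.] tip [ 18.  136.1] TCPpanel [-57.4 132.8] clr [ 4.  15.3]
B [ -3. 121.] tip [ 21.  138.1] TCPpanel [-54.4 134.8] clr [ 4.2 11.8]
B [  0. 122.] tip [ 24.  139.1] TCPpanel [-51.4 135.8] clr [4.5 9.1]
B [  3. 123.] tip [ 27.  140.1] TCPpanel [-48.4 136.8] clr [5.5 6.4]
B [  6. 122.] tip [ 30.  139.1] TCPpanel [-45.4 135.8] clr [4.5 5.2]
B [  9. 122.] tip [ 33.  139.1] TCPpanel [-42.4 135.8] clr [4.6 3.9]
B [ 11. 122.] tip [ 35.  139.1] TCPpanel [-40.4 135.8] clr [4.5 3.8]
```

{"name": "play_rows", "arguments": {
  "commands": [
    [0, 0, -0.3, 0, 0],
    [0.1, 0, -0.8, 0, 0],
    [0.3, -0.1, -1.4, 0, 0],
    [0.6, -0.1, -2.0, 0, 0],
    [1.0, -0.2, -2.5, 0, 0],
    [1.5, -0.3, -2.78, 0.01, 0],
    [2.0, -0.4, -2.78, 0.01, 0],
    [2.4, -0.48, -2.78, 0.01, 0],
    [2.6, -0.48, -2.78, 0.01, 0],
    [2.6, -0.48, -2.78, 0.01, 0],
    [2.6, -0.48, -2.78, 0.01, 0]
  ]
}}

```text
t: 18.55
eef_pos: [0.5548, -0.0546, 0.1875]
tcp_rot: [-0.248, 1.57, 2.971]
wrist_force: [-0.1, 0.1, -3.0]
finger_gap: 0.11
```

```bash
python3 - <<'E'
from seg import *
o,M,psi=tcp();print("psi",np.degrees(psi))
est(np.radians(39),save="pre")
for n in("scene","top"):
    f=grab_frame(n)
    print(n,[(round(d["p"],2),np.round(d["xy"],1)) for k in("shelf_tip","groove") for d in pinpoint(k,f)[:1]])
    if n=="scene": a=f["image"][120:270,190:320]
    else: a=f["image"][130:250,200:350]
    cv2.imwrite(f"pics/pre_{n}c.png",cv2.resize(a,None,fx=4.5,fy=4.5 if n!="scene" else 4,interpolation=cv2.INTER_CUBIC))
E
```

```text
psi -85.52426017468215
scene 1181 pos [ 0.5072 -0.0586  0.1622] yaw 4.6 tilt 39.5 roll 0.2 err [0.0007 0.002 ] tip [ 0.6305 -0.0491  0.1912] G [ 0.553  -0.0551  0.2086]
top 406 pos [ 0.5045 -0.0561  0.1616] yaw 4.5 tilt 40.1 roll -0.0 err [0.0009 0.0025] tip [ 0.6282 -0.0463  0.1892] G [ 0.5508 -0.0524  0.2075]
both 1587 pos [ 0.506  -0.0587  0.1614] yaw 4.4 tilt 39.7 roll -0.2 err [0.0009 0.0022] tip [ 0.6295 -0.049   0.1898] G [ 0.552  -0.055   0.2076]
x0 pos [ 0.5094 -0.0581  0.1597] tcp [ 0.555  -0.0547  0.1878] t 18.65
scene [(0.78, array([262.3, 183.4])), (0.96, array([261.5, 180.9]))]
top [(0.71, array([278.8, 169.8]))]
```

View pics/pre_scenec.png

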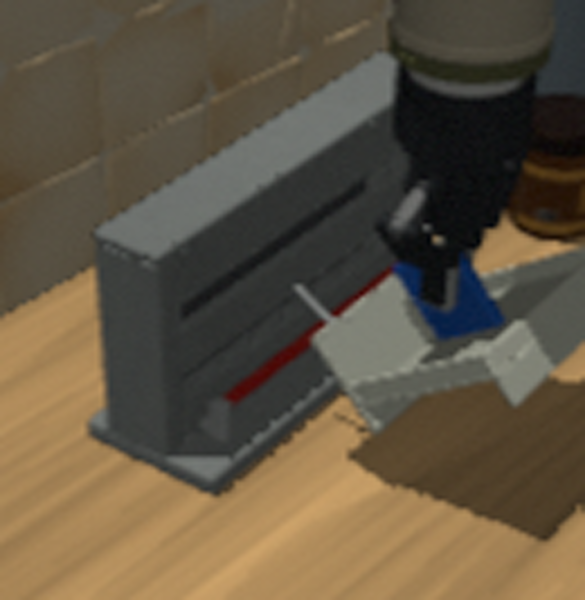

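View pics/pre_topc.png

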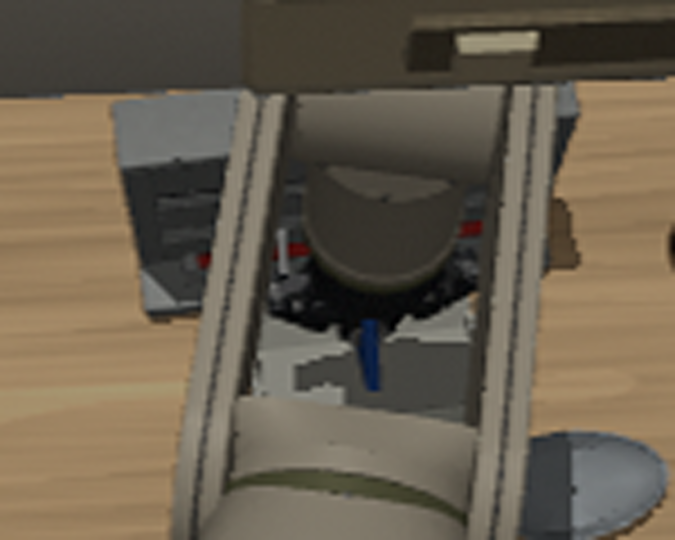

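{"name": "play_rows", "arguments": {
  "commands": [
    [0.13, 0.01, 0.0, 0, 0],
    [0.26, 0.02, 0.02, 0, 0],
    [0.34, 0.03, 0.09, 0, 0],
    [0.42, 0.03, 0.16, 0, 0],
    [0.5, 0.04, 0.23, 0, 0],
    [0.56, 0.04, 0.27, 0, 0],
    [0.62, 0.05, 0.31, 0, 0],
    [0.68, 0.05, 0.34, 0, 0],
    [0.74, 0.06, 0.38, 0, 0],
    [0.74, 0.06, 0.38, 0, 0],
    [0.74, 0.06, 0.38, 0, 0]
  ]
}}

```text
t: 20.32
eef_pos: [0.5925, -0.0518, 0.2067]
tcp_rot: [-0.174, 1.571, 3.045]
wrist_force: [0.2, -0.1, -3.6]
finger_gap: 0.11
```

```bash
python3 - <<'E'
from seg import *
est(np.radians(39),names=("scene",))
o=get_obs();print(np.round(o["wrist_force"],2),np.round(o["wrist_torque"],3))
f=grab_frame("scene")
cv2.imwrite("pics/ins1.png",cv2.resize(f["image"][120:270,190:320],None,fx=4.5,fy=4,interpolation=cv2.INTER_CUBIC))
E
```

```text
scene 1113 pos [ 0.5446 -0.056   0.1814] yaw 4.5 tilt 39.6 roll -0.2 err [0.0008 0.002 ] tip [ 0.6679 -0.0459  0.2102] G [ 0.5904 -0.0521  0.2277]
x0 pos [ 0.547  -0.0553  0.179 ] tcp [ 0.5924 -0.0518  0.2066] t 20.375
[-0.06 -0.07 -3.88] [-0.018 -0.063  0.016]
```

View pics/ins1.png

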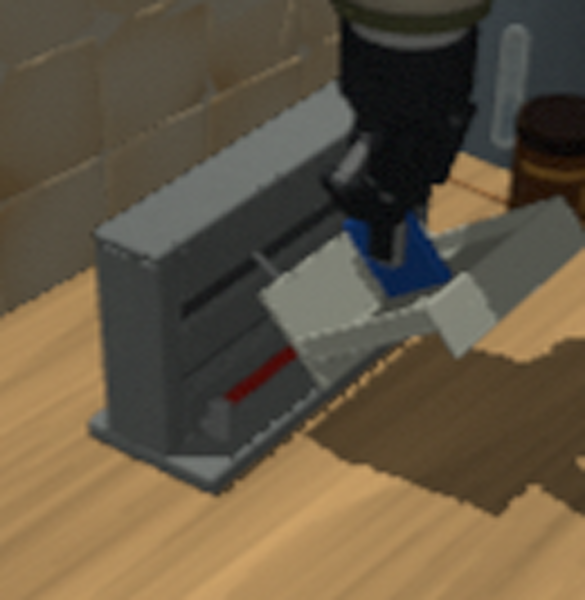

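{"name": "play_rows", "arguments": {
  "commands": [
    [0.06, 0.0, 0.04, 0, 0],
    [0.12, 0.01, 0.08, 0, 0],
    [0.18, 0.01, 0.11, 0, 0],
    [0.24, 0.02, 0.14, 0, 0],
    [0.3, 0.02, 0.15, 0, 0],
    [0.36, 0.03, 0.15, 0, 0],
    [0.41, 0.03, 0.14, 0, 0],
    [0.45, 0.04, 0.14, 0, 0],
    [0.45, 0.04, 0.14, 0, 0]
  ]
}}

```text
t: 21.55
eef_pos: [0.6151, -0.0498, 0.2137]
tcp_rot: [-0.164, 1.571, 3.056]
wrist_force: [0.2, 0.7, -2.2]
finger_gap: 0.112
```

```bash
python3 - <<'E'
from seg import *
est(np.radians(39),names=("scene",))
o=get_obs();print(np.round(o["wrist_force"],2),np.round(o["wrist_torque"],3))
f=grab_frame("scene")
cv2.imwrite("pics/ins2.png",cv2.resize(f["image"][120:270,190:320],None,fx=4.5,fy=4,interpolation=cv2.INTER_CUBIC))
E
```

```text
scene 895 pos [ 0.5672 -0.0539  0.1885] yaw 4.1 tilt 39.5 roll -0.5 err [0.0008 0.002 ] tip [ 0.6906 -0.0441  0.2174] G [ 0.613  -0.05    0.2348]
x0 pos [ 0.5697 -0.0533  0.1859] tcp [ 0.615  -0.0498  0.2137] t 21.6
[-0.54  0.22 -3.25] [-0.001 -0.039  0.064]
```

View pics/ins2.png

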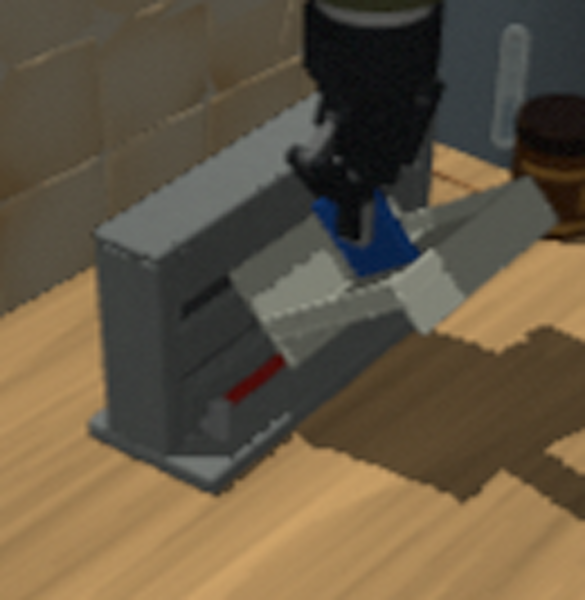

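```bash
cat > arc.py <<'E'
import geo; from geo import *
geo.g=np.array([9,65.])
# for each theta find bend position with max-min clearance, continuous from (11,122)
B=np.array([10,121.])
for d in (39,35,30,25,20,15,10,7,5,3,0):
    th=np.radians(d);best=None
    for dx in np.arange(-7,4,.5):
        for dz in np.arange(-7,4,.5):
            c=clr(th,Gfrom(th,(69.5,72.5),B+[dx,dz]),bar=False);v=min(c[0],c[1]+ (0 if d>12 else 2))-.03*np.hypot(dx,dz)
            if best is None or v>best[0]:best=(v,B+[dx,dz],c)
    B=best[1];G=Gfrom(th,(69.5,72.5),B)
    heel=place(np.array([[61,0.]]),th,G)[0]
    print(d,"B",B,"clr",np.round(best[2],1),"bar clr",np.round(clr(th,G)[1],1),"TCP",np.round(G-[0,19],1),"heel",np.round(heel,1))
E
python3 arc.py
```

```text
39 B [  3.5 123.5] clr [5.8 5.8] bar clr 5.8 TCP [-48.2 136.7] heel [-48.7  72.5]
35 B [  5.  123.5] clr [5.9 5.7] bar clr 5.7 TCP [-48.9 133.1] heel [-43.5  69. ]
30 B [  6.5 123.5] clr [6.  5.9] bar clr 5.9 TCP [-49.6 128.3] heel [-37.1  65. ]
25 B [  7. 123.] clr [5.5 5.5] bar clr 5.5 TCP [-51.  122.8] heel [-31.3  60.9]
20 B [  7. 123.] clr [4.7 4.7] bar clr 4.7 TCP [-52.4 117.6] heel [-25.8  57.8]
15 B [  6.5 121.5] clr [3.9 3.9] bar clr 3.9 TCP [-53.9 110.9] heel [-20.5  53.7]
10 B [  8. 122.] clr [3.8 1.9] bar clr 1.9 TCP [-52.9 106.1] heel [-13.   52.1]
7 B [  8. 121.] clr [3.5 1.4] bar clr 0.6 TCP [-53.  101.9] heel [-9.3 50.1]
5 B [  8.  120.5] clr [3. 1.] bar clr -0.3 TCP [-52.9  99.3] heel [-6.8 49. ]
3 B [  8.  120.5] clr [2.6 0.8] bar clr -0.6 TCP [-52.8  97.2] heel [-4.3 48.5]
0 B [  8.5 120.5] clr [ 2.2 -0. ] bar clr -1.5 TCP [-52.  94.] heel [ 0. 48.]
```

{"name": "play_rows", "arguments": {
  "commands": [
    [-0.04, 0, -0.07, 0, 0],
    [-0.09, -0.01, -0.14, 0, 0],
    [-0.12, -0.01, -0.19, 0, 0],
    [-0.14, -0.01, -0.24, 0, 0],
    [-0.17, -0.01, -0.3, 0, 0],
    [-0.19, -0.02, -0.35, 0, 0],
    [-0.21, -0.02, -0.41, 0, 0],
    [-0.22, -0.02, -0.46, 0, 0],
    [-0.22, -0.02, -0.46, 0, 0]
  ],
  "squeeze": 20
}}

```text
t: 22.78
eef_pos: [0.6045, -0.051, 0.1923]
tcp_rot: [2.876, 1.568, -0.188]
wrist_force: [-2.0, -0.4, 4.5]
finger_gap: 0.111
```

```bash
python3 - <<'E'
from seg import *
est(np.radians(25),names=("scene",))
o=get_obs();print(np.round(o["wrist_force"],2),np.round(o["wrist_torque"],3))
f=grab_frame("scene")
cv2.imwrite("pics/low1.png",cv2.resize(f["image"][120:270,190:320],None,fx=4.5,fy=4,interpolation=cv2.INTER_CUBIC))
E
```

```text
scene 953 pos [ 0.5708 -0.054   0.1561] yaw 4.5 tilt 23.5 roll -0.1 err [0.0007 0.0018] tip [ 0.6814 -0.0452  0.2179] G [ 0.6021 -0.0515  0.2133]
x0 pos [ 0.5717 -0.0536  0.1549] tcp [ 0.6046 -0.051   0.1923] t 22.825
[-2.14 -0.65  5.08] [ 0.045 -0.115 -0.037]
```

View pics/low1.png

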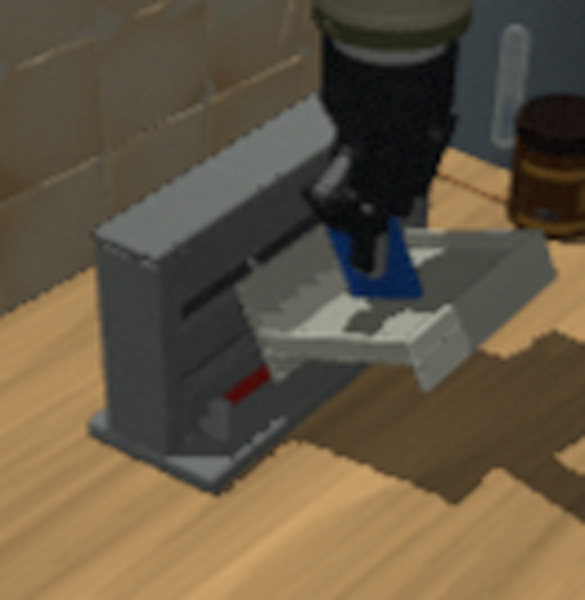

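{"name": "play_rows", "arguments": {
  "commands": [
    [-0.01, 0, -0.05, 0, 0],
    [-0.03, 0, -0.1, 0, 0],
    [-0.04, 0, -0.15, 0, 0],
    [-0.05, 0, -0.19, 0, 0],
    [-0.05, 0, -0.19, 0, 0],
    [-0.05, 0, -0.19, 0, 0.2],
    [-0.05, 0, -0.19, 0, 0.5],
    [-0.05, 0, -0.19, 0, 0.5],
    [-0.05, 0, -0.19, 0, 0.5],
    [-0.05, 0, -0.19, 0, 0.5]
  ]
}}

```text
t: 24.12
eef_pos: [0.6015, -0.0508, 0.1812]
tcp_rot: [-0.64, 1.571, 2.58]
wrist_force: [0.1, -0.4, -0.5]
finger_gap: 0.502
```

```bash
python3 - <<'E'
from seg import *
est(np.radians(6),names=("scene",))
o=get_obs();print(np.round(o["wrist_force"],2),o["finger_gap"])
f=grab_frame("scene")
cv2.imwrite("pics/rel.png",cv2.resize(f["image"][120:270,190:320],None,fx=4.5,fy=4,interpolation=cv2.INTER_CUBIC))
E
```

```text
scene 791 pos [ 0.5828 -0.053   0.1294] yaw 4.2 tilt 5.3 roll -0.2 err [0.0008 0.0018] tip [ 0.6687 -0.0465  0.2229] G [ 0.5948 -0.052   0.1936]
x0 pos [ 0.5888 -0.0518  0.1362] tcp [ 0.6015 -0.0508  0.1812] t 24.175
[ 0.25 -0.65  0.97] 0.49987381955957877
```

View pics/rel.png

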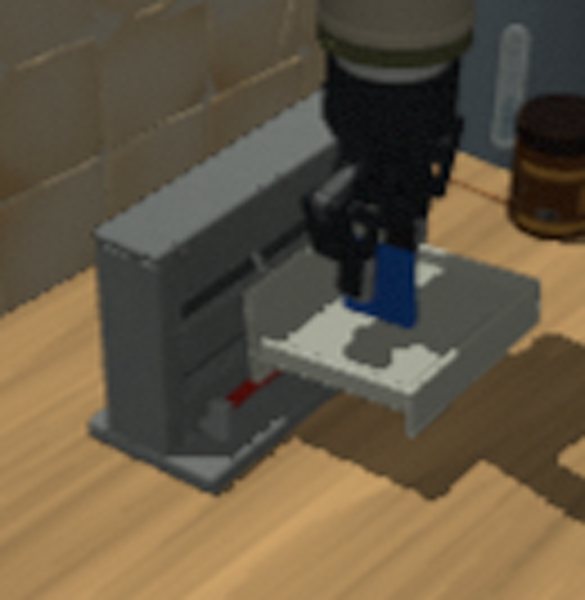

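{"name": "play_rows", "arguments": {
  "commands": [
    [0, 0, 0.3, 0, 0.6],
    [0, 0, 0.8, 0, 0.6],
    [0, 0, 1.3, 0, 0.6],
    [-0.2, 0, 1.6, 0, 0.4],
    [-0.6, -0.05, 1.6, 0, 0],
    [-0.96, -0.09, 1.6, 0, 0],
    [-0.96, -0.09, 1.3, 0, 0],
    [-0.96, -0.09, 0.9, 0, 0],
    [-0.96, -0.09, 0.4, 0, 0],
    [-0.96, -0.09, 0.0, 0, 0],
    [-0.96, -0.09, -0.3, 0, 0],
    [-0.96, -0.09, -0.3, 0, 0]
  ]
}}

```text
t: 25.72
eef_pos: [0.5526, -0.0551, 0.1643]
tcp_rot: [-0.285, 1.568, 2.935]
wrist_force: [0.4, 0.6, 0.2]
finger_gap: -0.004
```

```bash
python3 - <<'E'
from seg import *
def est2(tilt=5.,save=None):
    # independent of tcp
    Rm=R.from_euler("z",.077)*R.from_euler("y",np.radians(tilt));x0=np.r_[[.585,-.053,.127],Rm.as_rotvec()]
    for n in("scene",):
        f=grab_frame(n);P=cloud(f);m=f["range_z"]>0;Q=P[m];im=f["image"][m].astype(int)
        k=union((Q-x0[:3])@Rm.as_matrix(),SH)<.015;Q=Q[k];im=im[k];mx=im.max(1);mn=im.min(1)
        Q=Q[((mx>90)&(mx-mn<60))|(im[:,0]>1.6*im[:,2])&(im[:,0]>60)]
        s,a,b=shelf6(Q,x0);rm=R.from_rotvec(s[3:])
        c,q=np.cos(.0807),np.sin(.0807);d=s[:3]-[.6556,-.048,.0777];
        print(n,len(Q),"yaw %.1f tilt %.1f roll %.1f"%tuple(np.degrees(rm.as_euler("ZYX"))),"panel frame",np.round([c*d[0]+q*d[1],-q*d[0]+c*d[1],d[2]],4),"err",round(a,4),round(b,4))
        if save: cv2.imwrite(f"pics/{save}.png",cv2.resize(f["image"][120:270,190:320],None,fx=4.5,fy=4,interpolation=cv2.INTER_CUBIC))
est2(5,"prepress")
o=get_obs();print(o["t"],np.round(o["eef_pos"],4),np.round(o["wrist_force"],2),o["finger_gap"])
E
```

```text
scene 965 yaw 4.5 tilt 5.4 roll 0.0 panel frame [-0.0732  0.0009  0.0516] err 0.0007 0.0019
25.775 [ 0.5533 -0.0552  0.1658] [-0.24  0.3   0.05] -0.0016424541215079975
```

View pics/prepress.png

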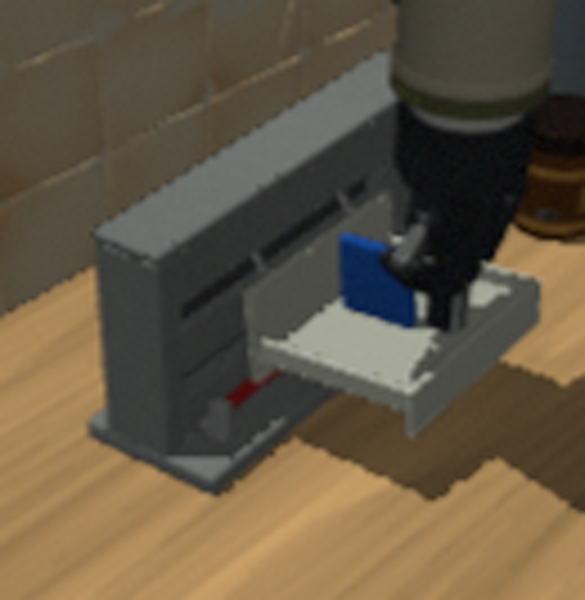

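{"name": "play_rows", "arguments": {
  "commands": [
    [0, 0, -0.08, 0, 0],
    [0, 0, -0.14, 0, 0],
    [0, 0, -0.18, 0, 0],
    [0, 0, -0.22, 0, 0],
    [0, 0, -0.26, 0, 0],
    [0, 0, -0.3, 0, 0],
    [0, 0, -0.3, 0, 0]
  ]
}}

```text
t: 26.65
eef_pos: [0.5543, -0.0554, 0.1519]
tcp_rot: [2.928, 1.569, -0.135]
wrist_force: [3.1, -0.1, 4.2]
finger_gap: 0.001
```

{"name": "play_rows", "arguments": {
  "commands": [
    [0, 0, -0.04, 0, 0],
    [0, 0, -0.08, 0, 0],
    [0, 0, -0.12, 0, 0],
    [0, 0, -0.12, 0, 0]
  ]
}}

```text
t: 27.15
eef_pos: [0.553, -0.0552, 0.1445]
tcp_rot: [-0.239, 1.569, 2.98]
wrist_force: [1.3, 0.4, -1.0]
finger_gap: -0.001
```

```bash
cat > e2.py <<'E'
from seg import *
def est2(tilt=5.,save=None):
    Rm=R.from_euler("z",.077)*R.from_euler("y",np.radians(tilt));x0=np.r_[[.59,-.053,.124],Rm.as_rotvec()]
    for n in("scene",):
        f=grab_frame(n);P=cloud(f);m=f["range_z"]>0;Q=P[m];im=f["image"][m].astype(int)
        k=union((Q-x0[:3])@Rm.as_matrix(),SH)<.015;Q=Q[k];im=im[k];mx=im.max(1);mn=im.min(1)
        Q=Q[((mx>90)&(mx-mn<60))|(im[:,0]>1.6*im[:,2])&(im[:,0]>60)]
        s,a,b=shelf6(Q,x0);rm=R.from_rotvec(s[3:])
        c,q=np.cos(.0807),np.sin(.0807);d=s[:3]-[.6556,-.048,.0777];
        print(n,len(Q),"yaw %.1f tilt %.1f roll %.1f"%tuple(np.degrees(rm.as_euler("ZYX"))),"panel frame",np.round([c*d[0]+q*d[1],-q*d[0]+c*d[1],d[2]],4),"err",round(a,4),round(b,4))
        if save: cv2.imwrite(f"pics/{save}.png",cv2.resize(f["image"][120:270,190:320],None,fx=4.5,fy=4,interpolation=cv2.INTER_CUBIC))
E
python3 - <<'E'
from e2 import *
est2(1,"press1")
o=get_obs();print(o["t"],np.round(o["eef_pos"],4),np.round(o["wrist_force"],2))
E
```

```text
scene 943 yaw 4.3 tilt -2.2 roll 0.0 panel frame [-0.0622  0.0009  0.0421] err 0.0008 0.0019
27.2 [ 0.553  -0.0552  0.1446] [ 0.98 -0.29  0.06]
```

View pics/press1.png

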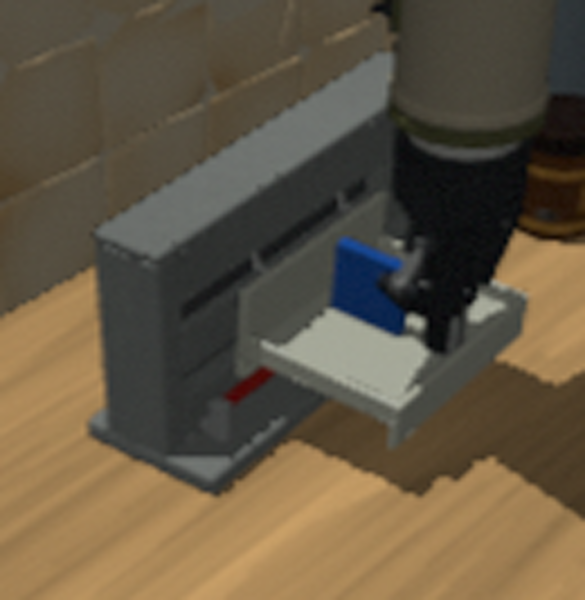

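{"name": "play_rows", "arguments": {
  "commands": [
    [0, 0, -0.03, 0, 0],
    [0, 0, -0.05, 0, 0],
    [0, 0, -0.05, 0, 0]
  ]
}}

```text
t: 27.58
eef_pos: [0.5532, -0.0553, 0.1425]
tcp_rot: [-0.197, 1.57, 3.022]
wrist_force: [0.1, -0.2, 0.0]
finger_gap: -0.0
```

{"name": "play_rows", "arguments": {
  "commands": [
    [0, 0, 0.1, 0, 0],
    [0, 0, 0.5, 0, 0],
    [0, 0, 1.2, 0, 0],
    [0, 0, 2.0, 0, 0],
    [-0.5, 0, 2.8, 0, 0],
    [-1.2, 0, 3.4, 0, 0],
    [-2.0, 0, 3.6, 0, 0],
    [-2.6, 0, 3.6, 0, 0],
    [-2.6, 0, 3.6, 0, 0]
  ]
}}

```text
t: 28.7
eef_pos: [0.4227, -0.0554, 0.3253]
tcp_rot: [2.778, 1.567, -0.286]
wrist_force: [0.3, 0.2, -0.9]
finger_gap: -0.002
```

```bash
python3 - <<'E'
from e2 import *
est2(-2,"done")
o=get_obs();print(o["t"],np.round(o["eef_pos"],4),np.round(o["wrist_force"],2))
f=grab_frame("scene");cv2.imwrite("pics/done_full.png",cv2.resize(f["image"],(768,576)))
import pickle
f0=pickle.load(open("fs0.pkl","rb"))
for n in("scene","top"):
    g=grab_frame(n)
    for k in("spoon_rest","pepper_mill","honey_jar"):
        a=pinpoint(k,g)[:1];
        print(n,k,[np.round(d["xy"],1) for d in a])
E
```

```text
scene 1423 yaw 4.5 tilt -2.1 roll -0.0 panel frame [-0.0651  0.0009  0.0422] err 0.0009 0.0021
28.75 [ 0.4235 -0.0554  0.3248] [ 0.46  0.22 -0.56]
scene spoon_rest [array([338.8, 210.5])]
scene pepper_mill [array([178.9, 283. ])]
scene honey_jar [array([309.6, 174. ])]
top spoon_rest [array([330.4, 239.5])]
top pepper_mill [array([170. , 197.1])]
top honey_jar [array([355.8, 184. ])]
```

View pics/done.png

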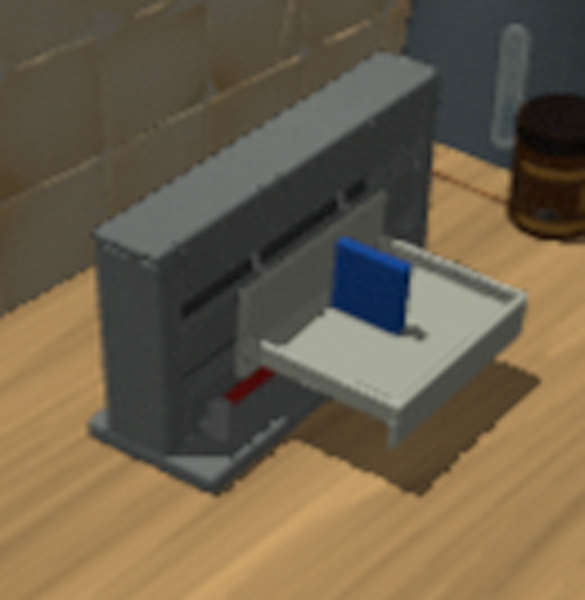

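View pics/done_full.png

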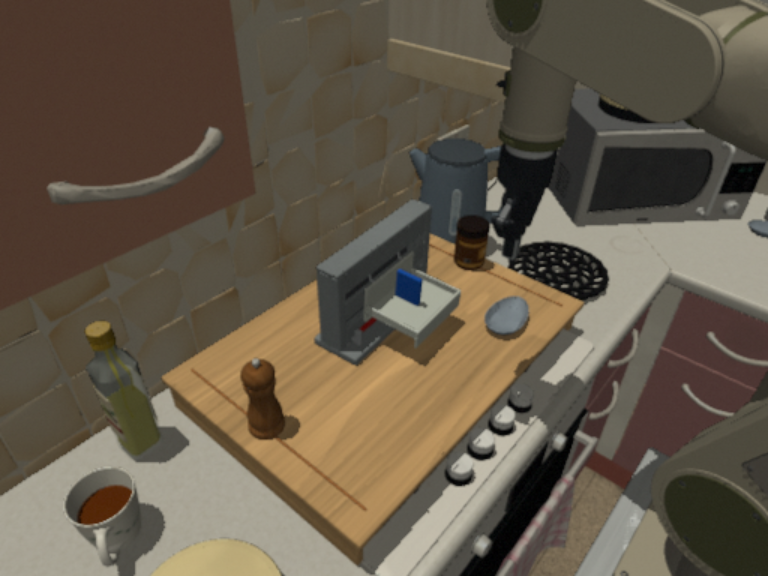

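```bash
python3 - <<'E'
from seg import *
c,q=np.cos(.0807),np.sin(.0807)
for n,xf,zf in(("scene",.6556,.0777),("top",.6538,.0761)):
    f=grab_frame(n);P=cloud(f);m=f["range_z"]>0;Q=P[m];im=f["image"][m].astype(int)
    d=Q-[xf,-.048,zf];L=np.c_[c*d[:,0]+q*d[:,1],-q*d[:,0]+c*d[:,1],d[:,2]]
    for tilt in (-2.,0.,):
        Rm=R.from_euler("y",np.radians(tilt));x0=np.r_[[-.062,0,.044],Rm.as_rotvec()]
        k=(union((L-x0[:3])@Rm.as_matrix(),SH)<.010)&(L[:,0]<-.009)&(L[:,2]>.052)
        A=L[k];s,a,b=shelf6(A,x0);rm=R.from_rotvec(s[3:])
        print(n,len(A),np.round(s[:3]*1e3,1),np.round(np.degrees(rm.as_euler("ZYX")),1),a,b,"heel",np.round((s[:3]+rm.apply([.061,0,.004]))*1e3,1))
    B=L[(L[:,0]<-.09)&(L[:,0]>-.14)&(abs(L[:,1])<.06)&(L[:,2]>.04)&(L[:,2]<.09)]
    for z in range(42,90,4):
        t=B[abs(B[:,2]*1e3-z)<2]
        if len(t)>5: print(z,len(t),np.round(np.percentile(t[:,0],[5,50,95])*1e3,1))
    # blue rib x extents
    bl=(im[:,0]>1.6*im[:,2])&(im[:,0]>60);t=L[bl&(abs(L[:,1])<.02)&(L[:,0]<-.005)&(L[:,0]>-.12)];print("rib",len(t),np.round(np.percentile(t,[2,50,98],axis=0)*1e3,1).tolist())
    red=(im[:,2]>2*im[:,1])&(im[:,2]>60);t=L[red&(abs(L[:,1])<.12)&(abs(L[:,0]+.012)<.02)&(L[:,2]>.03)&(L[:,2]<.06)];print("bar",len(t),np.round(np.percentile(t,[2,50,98],axis=0)*1e3,1).tolist() if len(t) else 0)
    k=cloud(f) if 0 else None
import pickle
f0=pickle.load(open("fs0.pkl","rb"))
f=f0["scene"];P=cloud(f);m=f["range_z"]>0;Q=P[m];im=f["image"][m].astype(int);d=Q-[.6556,-.048,.0777];L=np.c_[c*d[:,0]+q*d[:,1],-q*d[:,0]+c*d[:,1],d[:,2]]
red=(im[:,2]>2*im[:,1])&(im[:,2]>60);t=L[red&(abs(L[:,1])<.12)&(abs(L[:,0]+.012)<.02)&(L[:,2]>.03)&(L[:,2]<.06)];print("bar0",len(t),np.round(np.percentile(t,[2,50,98],axis=0)*1e3,1).tolist())
E
```

```text
scene 1771 [-61.    0.7  42.4] [ 0.1 -2.5 -0.1] 0.0007966032581382537 0.001960588078732728 heel [-0.2  0.8 49.1]
scene 1771 [-61.    0.7  42.4] [ 0.1 -2.5 -0.1] 0.0007959675378777301 0.0019608360088552747 heel [-0.2  0.8 49.1]
42 12 [-117.5 -116.7 -115.4]
46 20 [-117.9 -117.1 -116.3]
50 20 [-118.7 -117.1 -116.5]
54 23 [-118.3 -117.5 -116.4]
58 25 [-119.2 -117.6 -116.8]
62 39 [-118.1 -116.5  -91.4]
66 161 [-117.7  -99.7  -91.1]
70 34 [-118.4 -117.5  -91. ]
74 24 [-119.2 -118.1 -113.8]
78 55 [-119.4 -116.5 -114.1]
rib 304 [[-73.6, -1.1, 72.1], [-50.9, 5.5, 103.1], [-25.3, 8.4, 128.6]]
bar 31 [[-18.8, 62.6, 42.9], [-16.3, 81.5, 47.6], [-12.9, 99.7, 50.4]]
top 94 [-60.7   2.6  38.4] [ 1.8 -1.1  3.9] 0.0010338286949585999 0.002705537834295954 heel [ 0.2  4.3 43.6]
top 94 [-60.3   2.6  37.9] [ 2.5 -0.8  4.5] 0.0010752325855334643 0.0027937459563677704 heel [ 0.6  5.  42.7]
62 13 [-118.3  -97.8  -91.1]
66 15 [-110.6 -101.   -92.5]
78 7 [-118.4 -114.7 -113.1]Traceback (most recent call last):
  File "<stdin>", line 16, in <module>
    return _quantile_unchecked(
        a, q, axis, out, overwrite_input, method, keepdims, weights)
    return _ureduce(a,
                    func=_quantile_ureduce_func,
    ...<5 lines>...
                    overwrite_input=overwrite_input,
                    method=method)
    r = func(a, **kwargs)
    result = _quantile(arr,
                       quantiles=q,
    ...<2 lines>...
                       out=out,
                       weights=wgt)
    slices_having_nans = np.isnan(arr[-1, ...])
                                  ~~~^^^^^^^^^
IndexError: index -1 is out of bounds for axis 0 with size 0
```

```bash
python3 -c "
from plant import *
print(finish_job(),get_obs()['t'])"
```

```text
the job is handed in; nothing more can be done
the job is handed in; nothing more can be done
```

The shelf is hung on the panel: both hooks are in the upper groove, and its foot has snapped past the red bar. I handed the job in about 29 s into the 51 s limit.

**How I did it:** The moves can't tilt the tool. So I pinched the blue rib and pushed the shelf's front edge down on the panel's top edge, which turned it in the fingers to about 39.6° front up. I then threaded the hooks into the groove with almost no force, lowered the front, and let go. It settled on the bar at 5.3° front up. Pressing with shut fingers near shelf_press snapped it home; the highest wrist force I read was about 5 N, but I only read it between moves.

**Last checks (scene camera):**
- **Position:** the shelf's origin is at x −61 mm, z 42 mm in the panel's frame, with the front 2.5° low.
- **Fit against the panel:** shelf_heel is within about 0.2 mm of the panel's front face.
- **Bar:** it is back up at about its rest height.
- **Clearance:** the gripper is well away from the shelf.
- **Other things:** the spoon rest, pepper mill and honey jar are still in place (the last two measurements agree to about 2 pixels with the first). The spice jar behind the panel was never seen in the pictures, so I didn't check it.

**Disagreements:**
- One earlier fit put the shelf's origin at x −65 mm. It had included panel points by mistake, and the corrected fit gave −61 mm.
- The top camera, with only 94 usable points, gave z 38 mm and 1° front low, but it also showed the heel flush.
- A last 2 mm press met no measurable force, so I couldn't confirm a hard stop by feel.

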